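Load the gel bath, cover it, fit the thermometer and switch on

TASK

Set up the blue gel bath: slide every gel cassette up out of the green storage rack and lower it gently, without dropping it, into a groove of its own in the bath until it stands on the bath floor (any groove will do), then lay the amber lid squarely over the basin. After that, lift the red stem thermometer off its hook and push it fully home, upright, into the metal well beside the basin, and last of all throw the red switch lever fully over, away from the robot. Do not disturb the bottles and the tip box, and leave everything standing by itself.

Things in the scene. Friction and masses are not known exactly. Their poses are not given: they have to be found in the camera images.
- cassetteA: Gel cassette, a flat upright plate 8 mm thick (its x), 80 mm wide (its y), 85 mm tall (its z), 90 g: pale blue window, white frame, orange strip along the top 20 mm. Origin: centre of its bottom edge. Starts in a groove of the rack, with 39 mm showing above it. Front and back are alike. May be absent (None).
- cassetteB: Gel cassette, a flat upright plate 8 mm thick (its x), 80 mm wide (its y), 85 mm tall (its z), 90 g: pale blue window, white frame, orange strip along the top 20 mm. Origin: centre of its bottom edge. Starts in a groove of the rack, with 39 mm showing above it. Front and back are alike. May be absent (None).
- cassetteC: Gel cassette, a flat upright plate 8 mm thick (its x), 80 mm wide (its y), 85 mm tall (its z), 90 g: pale blue window, white frame, orange strip along the top 20 mm. Origin: centre of its bottom edge. Starts in a groove of the rack, with 39 mm showing above it. Front and back are alike. May be absent (None).
- rack: Green storage rack, fixed to the bench: base 190 (x) x 106 (y) mm, two comb walls 52 mm high along its long sides with three grooves 12 mm wide, 60 mm apart along its x. Between the combs it is open over 68 mm (y) for fingers. Origin: centre of its underside.
- bath: Blue gel bath, fixed. Basin 242 (x) x 112 (y) mm outside, 105 mm high, open on top, inside 230 x 88 mm, floor 12 mm above the bench; on its -y side a control deck 94 mm wide, 78 mm high, with the metal well and the switch. Origin: under the centre of the basin, at bench height; grooves follow one another along x.
- slot0 (a point): Groove 0 of the bath: its middle on the basin floor, at bath x = -60 mm, y = 0, z = 12 mm. White comb blocks on both long walls (tops 80 mm above the bench, 68 mm apart in y) leave a groove 14 mm wide in x, 88 mm long in y. A seated cassette has its x along the bath's x and its top 8 mm below the rim.
- slot1 (a point): Groove 1 of the bath: its middle on the basin floor, at bath x = 0 mm, y = 0, z = 12 mm. White comb blocks on both long walls (tops 80 mm above the bench, 68 mm apart in y) leave a groove 14 mm wide in x, 88 mm long in y. A seated cassette has its x along the bath's x and its top 8 mm below the rim.
- slot2 (a point): Groove 2 of the bath: its middle on the basin floor, at bath x = 60 mm, y = 0, z = 12 mm. White comb blocks on both long walls (tops 80 mm above the bench, 68 mm apart in y) leave a groove 14 mm wide in x, 88 mm long in y. A seated cassette has its x along the bath's x and its top 8 mm below the rim.
- rim (a point): Centre of the basin's mouth at the height of its rim, 105 mm above the bench; axes as the bath.
- lid: Flat amber lid 250 (x) x 120 (y) x 6 (z) mm, 240 g, with a black bar handle on its middle: 64 mm along x, 14 mm thick in y, from 6 to 38 mm above the underside. Origin: centre of its underside. Lies on the bench at the start; put on, it rests on the rim with its x along the bath's x, either way round.
- probe: Red stem thermometer, 70 g. Origin: its shoulder, where the 6 mm steel stem (68 mm long, pointing down) leaves the grip body; z points up. Grip body 18 (x) x 22 (y) mm, z 0 to 45 mm; above it a loop in the y-z plane, 30 mm wide, z 45 to 75 mm, its opening 22 mm wide, 26 mm high (z 45 to 71). Hangs on the hook by the loop; may swing and turn a little.
- stem_tip (a point): Tip of the thermometer's stem, 68 mm below its shoulder.
- stand: Hook stand, fixed: base plate 130 x 80 x 10 mm (origin: centre of its underside), 12 mm post at x = +50 mm and, 190 mm up, a level bar 6 mm across pointing to the stand's -x, ending at x = -60 mm in a tip turned up to 202 mm. Raise the loop 12 to 20 mm so that it clears the tip, then draw it off along the stand's -x.
- hang (a point): Point on the axis of the hook's bar where the loop hangs, 25 mm from the upturned tip; axes as the stand.
- well_hole0 (a point): Centre of the mouth of the metal well, 90 mm above the bench: an upright hole 10 mm across, 82 mm deep, with a small chamfer, in an aluminium block 44 x 44 mm. Fully home means that the thermometer's shoulder rests on the block.
- switch (a joint): Angle of the red toggle lever on the bath's deck: 0 leaning to the bath's -x (off), 1.0 leaning to its +x (on). It stays where it is left.
- switch_tip (a point): Tip of the red toggle lever; it swings in the bath's x-z plane about a pivot at bath (-60, -115, 100) mm, from 48 mm above the pivot and 26 mm to -x of it (off) to 26 mm to +x of it (on); ball 26 mm across on a 10 mm rod.
- reagent: Bystander: blue-capped reagent jar, 56 mm across, 100 mm tall. Origin: centre of its underside.
- tipbox: Bystander: blue pipette-tip box 70 x 100 x 72 mm. Origin: centre of its underside.
- washbottle: Bystander: white wash bottle, 60 mm across, 175 mm tall. Origin: centre of its underside.
Not all that is in view belongs to the job. What is shaped like the cassetteC but yellow is not meant.

How it is judged:
By the outcome, as a careful person would: the job done as asked, in the order asked, and still so for the second after the job is handed in, with the robot touching nothing.
Of cassetteA, cassetteB, cassetteC only 2 to 3 are there at a start; the rules pass over those that are not, and their reading is None.
At some moment in a run one of lid may be knocked a few centimetres aside while the robot is not near it.
It also fails if it takes over 210 s, if anything falls off the work surface, if the arm or the gripper's body presses on something with over 40 N, if the wrist force passes 120 N, or if a joint passes its speed limit or range.

ROBOT

A 6-joint arm with a two-finger parallel gripper is mounted at the origin on the work surface. World frame = base frame: x ahead of the robot, y to its left, z up, the work surface at z = 0. Lengths are in m, angles in degrees, forces in N, time in s.
With the tool pointing down it reaches from about 0.375 to 0.9 m from the base axis. Payload 3.1 kg.
Tool frame: the origin (TCP) lies at the very end of the fingers, on their centre line; the grasp point (between the pads) lies 19 mm behind it; z points along the fingers, y is the line along which they close (so a half turn about z gives the same grasp; the last joint's range is limited). The gripper opens to 87 mm and grips with 3 to 60 N. Pads are 19 mm wide; open, the fingers measure 117 mm over their backs; the gripper's body (75 mm by 190 mm) begins 51 mm behind the grasp point.
Start: joints at [-82.706, 30.224, 82.088, -0, 67.689, -10.227], TCP at [0.188, -0.596, 0.223] pointing down, gripper open.
Joint ranges: [-176.69, 176.69], [-43.24, 126.21], [12.49, 139.97], [-82, 262], [0, 151.66], [-163.58, 163.58]. Speed limits (degrees/s): [159.86, 159.86, 180, 180, 180, 180].

INTERFACE

Orientations are given as a 3x3 rotation matrix whose columns are the frame's x, y, z axes.
In Python, from rig import readout, viewer, ticket gives the robot as it stands.
- The arm moves only by the tool send_rows, never from a script. Its argument "moves" is a list of rows, each a list of 6 numbers: the shift along the tool's x, y, z in units of 250 mm (1.0 is 250 mm), then the turn, a rotation vector about the tool's x, y, z in units of 90 degrees (1.0 is 90 degrees). A call has 1 to 12 rows; each row is the pose to reach, as a shift and turn from the pose commanded when the call began, along the tool's axes at that moment; what a row does not reach only later rows make up. A row lasts 1/10 s, in which the tool goes at most 50 mm and 8.59 degrees, less where a joint would pass 70% of its speed; a pose out of reach is approached as far as the arm can. A call with a number of a shift or a turn outside -1 to 1 is refused whole. A call with a gripper value outside its range is refused whole. "grip" is the opening, from 0 (shut) to 1 (fully open), set as the call begins (left out, the last holds). The fingers move at their own pace and stop on an object; the grip force is fixed at half the most. Time passes only in rows, so rows that repeat a pose let the fingers close. It gives the time, the measured TCP pose, the force, the opening and the grip force at its end, in the units of the state.
- readout.read_state(): the state, without advancing time (a new reading comes with each control period).
- viewer.capture(name): name is "scene" or "side" or "wrist"; returns (picture, depth): 384x512x3 uint8, red, green, blue; 384x512 float32, m along the optical axis (not along the pixel's ray), 0 where there is no reading.
- viewer.camera_info(name): a dict with "fx", "fy", "cx", "cy" (pixels), "R" (3x3) and "t" (3): a world point X has camera coordinates R X + t; the wrist camera has in their place "tool_from_camera" (4x4, takes a point from camera to tool coordinates, whose origin is the TCP and whose axes are the flange's). Camera axes: x right, y down, z forward; pixel columns grow to the right and rows downward; lengths in m; the calibration is good to about 2 mm. The wrist camera is an equidistant fisheye: a pixel r from the principal point sees the ray r / f radians off the axis. A picture is of the moment at which its call begins: read the wrist's pose just before it. camera_info takes no time and is no camera call.
- ticket.hand_in(): hands the job in; it is judged then, once.
The state is a dict: "time_s": time; "joint_positions": joint angles; "qvel": joint speeds; "tau": joint torques, N m; "position": TCP position; "tcp_rot": TCP orientation; "force": force on the tool from outside, world axes, zero at the start; "moment": the same for the moment, N m; "opening": opening from 0.0 (shut) to 1.0 (fully open); "grasp_force": force on a finger pad.
Only numpy, scipy, OpenCV 4.12 (cv2) and the standard library are available. Lean on these libraries where they do the work, as an engineer would, in place of code of your own. Each camera call takes 0.05 s, during which the arm holds its last target. There are 200 camera calls.

## Working session

There is one attempt and no reset: what is moved stays moved. The work goes in short steps, Python scripts to look and compute and a tool call to move; the robot and the scene stay as the last step left them, time stands still between calls to the robot, and variables do not carry over. Pictures are saved under pics/ and viewed, at most 14 in all, crops included, and the job is handed in when it is done.

Besides the shell and the picture viewer there is one more tool, called after "Call:" as name([rows], argument=value, ...), one row to a line, values as JSON. send_rows: Moves the arm, as the interface text tells. Shifts and turns lie within -1 to 1; 1 stands for 250 mm of shift or 90 degrees of turn. Its arguments: {"type":"object","properties":{"moves":{"type":"array"},"grip":{"type":"number"}},"required":["moves"]}

```bash
mkdir -p pics; ls; cat > h.py <<'E'
import numpy as np, cv2
from rig import readout, viewer, ticket
def cap(n,name):
    p,d=viewer.capture(n); cv2.imwrite(f'pics/{name}.png',p[:,:,::-1]); np.save(f'pics/{name}.npy',d); return p,d
def cloud(d,ci):
    v,u=np.mgrid[:384,:512]; P=np.stack([(u-ci['cx'])/ci['fx']*d,(v-ci['cy'])/ci['fy']*d,d],-1)
    return (P-np.array(ci['t']))@np.array(ci['R'])
E
python3 - <<'E'
from h import *
a,_=cap('scene','s0'); b,_=cap('side','d0')
for n in('scene','side'):print(viewer.camera_info(n))
print(viewer.camera_info('wrist'))
cv2.imwrite('pics/both.png',cv2.resize(np.vstack([a,b])[:,:,::-1],None,fx=0.78,fy=0.78))
E
```

```text
pics
{'fx': 463.48607989777327, 'fy': 463.48607989777327, 'cx': 257.50981249305994, 'cy': 191.12255476829353, 'R': array([[-0.21569291,  0.97643277, -0.00745756],
       [ 0.67123386,  0.14271943, -0.72737629],
       [-0.70916971, -0.16189568, -0.68619831]]), 't': array([ 0.18625082, -0.29759917,  1.75161188])}
{'fx': 420.2825451710778, 'fy': 420.2825451710778, 'cx': 249.5818876894934, 'cy': 192.98444656954265, 'R': array([[-0.64830876, -0.76128501,  0.01186939],
       [-0.42180147,  0.34613955, -0.83801607],
       [ 0.63386061, -0.54829968, -0.54551644]]), 't': array([0.37427774, 0.38596637, 0.83084412])}
{'fx': 297.3186396354542, 'fy': 297.3186396354542, 'cx': 253.51132641759014, 'cy': 191.5998003142442, 'tool_from_camera': array([[-3.55896793e-04, -9.69657152e-01, -2.44468569e-01,
         6.64809126e-02],
       [ 9.99999163e-01, -6.49211838e-04,  1.11922938e-03,
        -6.45263405e-05],
       [-1.24398067e-03, -2.44467966e-01,  9.69656571e-01,
        -1.62908601e-01],
       [ 0.00000000e+00,  0.00000000e+00,  0.00000000e+00,
         1.00000000e+00]])}
```

View pics/s0.png

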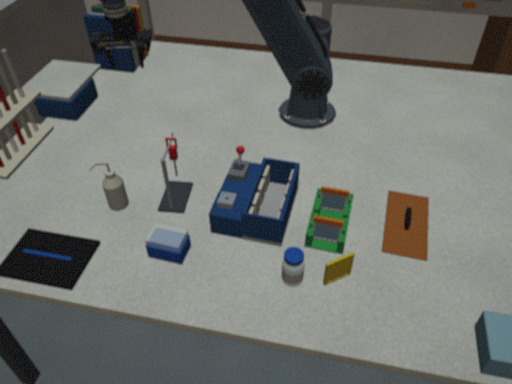

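View pics/d0.png

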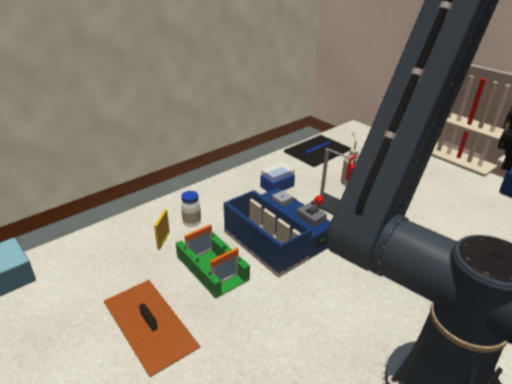

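The scene view shows the rack at (330,218) with two orange-topped cassettes at (335,192) and (330,225). The bath is at (257,198), the lid at (407,224), the thermometer on its hook at (172,150) and the red switch at (240,150). A yellow decoy plate stands at (339,268), and there are look-alike red tubes at (5,110). The side view agrees: cassettes at (199,236) and (224,262), lid at (150,325). Now I'll measure these points.

```bash
cat >> h.py <<'E'
def rect(P,m):
    """min-area rect (xy, mm) of masked points"""
    q=(P[m][:,:2]*1000).astype(np.float32); r=cv2.minAreaRect(q); return [np.round(x,1) for x in r]
E
python3 - <<'E'
from h import *
for n,f in(('scene','s0'),('side','d0')):
    im=cv2.imread(f'pics/{f}.png'); d=np.load(f'pics/{f}.npy'); P=cloud(d,viewer.camera_info(n)); ok=d>0
    hsv=cv2.cvtColor(im,cv2.COLOR_BGR2HSV); H,S,V=[hsv[...,i].astype(int) for i in range(3)]
    x,y,z=P[...,0],P[...,1],P[...,2]
    reg=ok&(x>.25)&(x<.95)&(abs(y)<.62)
    print(n,'table z',np.median(z[reg&(S<60)]))
    M={'orange':reg&(H>3)&(H<20)&(S>130),'green':reg&(H>45)&(H<75)&(S>120),'blue':reg&(H>100)&(H<125)&(S>110)&(z>.02),'red':reg&((H<4)|(H>174))&(S>140)}
    for k,m in M.items():
        c,l,st,_=cv2.connectedComponentsWithStats(m.astype(np.uint8))
        for i in range(1,c):
            if st[i,4]<25: continue
            mm=l==i; q=P[mm]
            print(k,st[i].tolist(),'med',np.median(q,0).round(3),'z5/95',np.percentile(q[:,2],[3,97]).round(3),'rect',rect(P,mm))
    if n=='scene' or 1:
        # bath rim
        for lo,hi,nm in((.098,.112,'rim105'),(.045,.058,'rack52'),(.084,.095,'well90'),(.18,.21,'hook')):
            m=reg&(z>lo)&(z<hi)
            c,l,st,_=cv2.connectedComponentsWithStats(m.astype(np.uint8))
            for i in range(1,c):
                if st[i,4]>30: print(nm,st[i].tolist(),rect(P,l==i),np.median(P[l==i],0).round(3))
g=cv2.imread('pics/s0.png')[125:275,150:450]; cv2.imwrite('pics/c0.png',cv2.resize(g,(800,400),interpolation=cv2.INTER_CUBIC))
E
```

```text
scene table z 0.0001448960145017342
orange [321, 187, 28, 10, 143] med [0.506 0.146 0.086] z5/95 [0.075 0.094] rect [array([505. , 144.4]), array([76. , 14.5]), np.float64(88.1)]
orange [383, 192, 45, 68, 2412] med [0.526 0.356 0.006] z5/95 [0.002 0.011] rect [array([507.8, 357.9]), array([114.7, 249.5]), np.float64(86.7)]
orange [314, 216, 29, 11, 177] med [0.625 0.138 0.087] z5/95 [0.076 0.093] rect [array([605.3, 122.1]), array([105.5,  57.8]), np.float64(41.8)]
green [306, 189, 46, 64, 893] med [0.607 0.142 0.04 ] z5/95 [0.003 0.055] rect [array([566.1, 141.4]), array([100.2, 192.5]), np.float64(87.1)]
blue [210, 159, 89, 83, 3289] med [ 0.628 -0.077  0.078] z5/95 [0.026 0.107] rect [array([544.9, -74.4]), array([205.3, 247.2]), np.float64(88.4)]
blue [147, 236, 43, 25, 408] med [ 0.782 -0.249  0.04 ] z5/95 [0.021 0.055] rect [array([ 773.5, -256.5]), array([ 52.8, 110.7]), np.float64(29.0)]
blue [285, 247, 18, 18, 263] med [0.771 0.07  0.1  ] z5/95 [0.095 0.103] rect [array([767.6,  69.1]), array([47.5, 41.8]), np.float64(7.9)]
blue [33, 251, 35, 8, 82] med [ 0.841 -0.57   0.022
[... 5802 characters left out ...]
 0.09 ]
well90 [181, 197, 18, 6, 45] [array([753.9,  77.4]), array([49.1, 24.3]), np.float64(63.3)] [0.748 0.084 0.09 ]
well90 [224, 206, 88, 47, 286] [array([524.3,  18.8]), array([262.1, 102.7]), np.float64(22.7)] [0.472 0.026 0.09 ]
well90 [297, 211, 30, 14, 95] [array([ 470.3, -125.1]), array([81.2, 41.4]), np.float64(33.5)] [ 0.462 -0.117  0.09 ]
well90 [184, 224, 28, 14, 111] [array([622.6, 140.9]), array([80.3, 10.8]), np.float64(88.1)] [0.621 0.142 0.09 ]
well90 [210, 247, 29, 17, 128] [array([503.4, 145.3]), array([81. , 11.5]), np.float64(89.3)] [0.502 0.148 0.09 ]
hook [325, 148, 32, 16, 102] [array([ 544. , -320.4]), array([105.9,  30.7]), np.float64(15.2)] [ 0.533 -0.323  0.192]
```

View pics/c0.png

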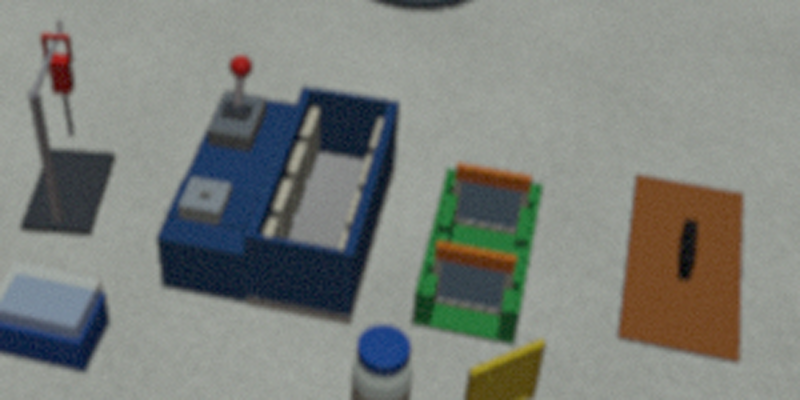

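Candidates: cassettes at (335,192) and (330,225), both with an orange strip and in the rack, so they're wanted. The yellow plate at (339,268) is a decoy. For the red ones, the thermometer on the hook at (172,150) and the switch at (240,150) are wanted, while the red tubes at (5,110) are not. The orange lid is at (407,224).

The crop confirms this. The rack holds two cassettes in its outer grooves, with the middle one empty. Both views agree to about 2 mm, and the heights match (cassette top 91 mm, rim 105 mm, well 90 mm).

```bash
cat >> h.py <<'E'
from scipy.spatial.transform import Rotation as R
import sys
def go(*tg):
    """targets (x,y,z mm, yaw deg of tool x, tool down); prints rows from current pose"""
    s=readout.read_state(); p=np.array(s['position']); Q=np.array(s['tcp_rot'])
    print('t',round(s['time_s'],2),'p',(p*1000).round(1),'yaw',np.degrees(np.arctan2(Q[1,0],Q[0,0])).round(2),'tilt',np.degrees(np.arccos(-Q[2,2])).round(2),'j',np.round(s['joint_positions'],1),'F',np.round(s['force'],1),'open',np.round(s['opening'],3),'gf',s['grasp_force'])
    for x,y,z,a in tg:
        a=np.radians(a); G=np.array([[np.cos(a),np.sin(a),0],[np.sin(a),-np.cos(a),0],[0,0,-1]])
        sh=Q.T@(np.array([x,y,z])/1000-p)/.25; r=R.from_matrix(Q.T@G).as_rotvec(degrees=True)/90
        print((x,y,z),np.round(sh,3).tolist()+np.round(r,4).tolist())
def bath(x,y,c=(545.5,-28.3),t=-2.1):
    t=np.radians(t); return np.array(c)+[x*np.cos(t)-y*np.sin(t),x*np.sin(t)+y*np.cos(t)]
E
python3 - <<'E'
from h import *
for a in (87.1,-92.9): go((250,-400,300,a),(400,-250,300,a),(503.5,145.5,300,a))
print([bath(*q).round(1) for q in((-60,0),(0,0),(60,0),(60,-115),(-60,-115))])
for n,f in(('scene','s0'),('side','d0')):
    d=np.load(f'pics/{f}.npy'); P=cloud(d,viewer.camera_info(n)); x,y,z=P[...,0],P[...,1],P[...,2]
    m=(d>0)&(x>.46)&(x<.66)&(y>-.37)&(y<-.28)
    q=P[m&(z>.183)&(z<.215)]*1000; q=q[np.argsort(q[:,0])]; 
    for lo in range(470,620,15):
        w=q[(q[:,0]>=lo)&(q[:,0]<lo+15)]
        if len(w): print(n,lo,len(w),np.median(w,0).round(1),w.min(0).round(0)[1:],w.max(0).round(0)[1:])
    print('base',rect(P,m&(z>.006)&(z<.014)))
E
```

```text
t 0.1 p [ 188.1 -595.3  221.7] yaw 17.52 tilt 0.11 j [-82.7  30.3  82.1  -0.   67.7 -10.2] F [-0.8 -0.  -0.7] open 0.997 gf 0.0
(250, -400, 300) [0.471, -0.671, -0.312, -0.0009, -0.0009, -0.7731]
(400, -250, 300) [1.224, -1.063, -0.311, -0.0009, -0.0009, -0.7731]
(503.5, 145.5, 300) [2.095, -2.447, -0.308, -0.0009, -0.0009, -0.7731]
t 0.1 p [ 188.1 -595.3  221.7] yaw 17.52 tilt 0.11 j [-82.7  30.3  82.1  -0.   67.7 -10.2] F [-0.8 -0.  -0.7] open 0.997 gf 0.0
(250, -400, 300) [0.471, -0.671, -0.312, -0.001, 0.001, 1.2269]
(400, -250, 300) [1.224, -1.063, -0.311, -0.001, 0.001, 1.2269]
(503.5, 145.5, 300) [2.095, -2.447, -0.308, -0.001, 0.001, 1.2269]
[array([485.5, -26.1]), array([545.5, -28.3]), array([605.5, -30.5]), array([ 601.2, -145.4]), array([ 481.3, -141. ])]
scene 470 1 [ 484.9 -332.6  197.7] [-333.  198.] [-333.  198.]
scene 485 10 [ 490.6 -331.5  197. ] [-336.  191.] [-321.  204.]
scene 500 43 [ 506.  -330.2  194.5] [-346.  183.] [-315.  200.]
scene 515 7 [ 522.8 -327.7  193.4] [-330.  191.] [-326.  195.]
scene 530 9 [ 535.5 -328.   191.4] [-329.  190.] [-326.  194.]
scene
[... 188 characters left out ...]
e 590 19 [ 595.7 -321.1  190.5] [-326.  184.] [-315.  196.]
base [array([ 544.2, -327.1]), array([138.3,  80.9]), np.float64(6.1)]
side 485 7 [ 496.8 -328.2  191.4] [-331.  189.] [-320.  198.]
side 500 31 [ 505.  -326.4  193.7] [-347.  183.] [-315.  198.]
side 515 9 [ 521.4 -326.8  191.5] [-329.  190.] [-324.  194.]
side 530 11 [ 536.9 -325.9  191.8] [-329.  189.] [-321.  194.]
side 545 9 [ 551.6 -323.3  190.8] [-327.  189.] [-320.  195.]
side 560 10 [ 567.2 -321.8  191.9] [-326.  190.] [-319.  195.]
side 575 10 [ 585.5 -319.6  190.5] [-324.  187.] [-312.  194.]
side 590 10 [ 595.3 -318.9  189. ] [-323.  183.] [-315.  192.]
base [array([ 562.2, -324.6]), array([89.1, 84.2]), np.float64(5.4)]
```

Call:
send_rows([
  [0,0,-0.2,0,0,0],
  [0.1,-0.1,-0.31,0,0,-0.1],
  [0.7,-0.82,-0.31,0,0,-0.773],
  [0.7,-0.82,-0.31,0,0,-0.773],
  [0.7,-0.82,-0.31,0,0,-0.773],
  [0.7,-0.82,-0.31,0,0,-0.773],
  [0.7,-0.82,-0.31,0,0,-0.773],
  [0.7,-0.82,-0.31,0,0,-0.773],
  [0.7,-0.82,-0.31,0,0,-0.773],
  [0.7,-0.82,-0.31,0,0,-0.773],
  [0.7,-0.82,-0.31,0,0,-0.773],
  [0.7,-0.82,-0.31,0,0,-0.773],
], grip=0.6)

```text
time_s: 1.3
position: [0.2932, -0.3479, 0.2999]
tcp_rot: [[0.053, 0.999, -0.0], [0.999, -0.053, 0.0], [0.0, -0.0, -1.0]]
force: [-0.8, -1.5, -0.2]
opening: 0.601
grasp_force: 0.0
```

```bash
python3 -c "
from h import *
go((503.5,145.5,300,87.1),(503.5,145.5,200,87.1))"
```

```text
t 1.3 p [ 293.2 -347.9  299.9] yaw 86.94 tilt 0.02 j [-64.   11.3  99.4   0.   69.3 -60.9] F [-0.8 -1.5 -0.2] open 0.601 gf 0.0
(503.5, 145.5, 300) [2.016, 0.735, 0.0, -0.0001, -0.0003, -0.0018]
(503.5, 145.5, 200) [2.016, 0.735, 0.4, -0.0001, -0.0003, -0.0018]
```

Call:
send_rows([
  [0.2,0.1,0,0,0,0],
  [1,0.5,0,0,0,0],
  [1,0.5,0,0,0,0],
  [1,0.5,0,0,0,0],
  [1,0.5,0,0,0,0],
  [1,0.5,0,0,0,0],
  [1,0.5,0,0,0,0],
])

```text
time_s: 2.0
position: [0.432, -0.1017, 0.3]
tcp_rot: [[0.047, 0.999, 0.0], [0.999, -0.047, 0.001], [0.001, 0.0, -1.0]]
force: [-0.2, -0.5, 0.1]
opening: 0.603
grasp_force: 0.0
```

Call:
send_rows([
  [0.8,0.2,0,0,0,0],
  [1,0.24,0,0,0,0],
  [1,0.24,0,0,0,0],
  [1,0.24,0,0,0,0],
  [1,0.24,0,0,0,0],
  [1,0.24,0,0,0,0],
  [1,0.24,0,0,0,-0.002],
  [1,0.24,0,0,0,-0.002],
])

```text
time_s: 2.8
position: [0.5032, 0.1405, 0.2997]
tcp_rot: [[0.049, 0.999, -0.001], [0.999, -0.049, -0.001], [-0.001, -0.001, -1.0]]
force: [0.1, -0.5, -0.3]
opening: 0.603
grasp_force: 0.0
```

```bash
cat >> h.py <<'E'
def wcap(name):
    s=readout.read_state(); p,d=cap('wrist',name); ci=viewer.camera_info('wrist')
    v,u=np.mgrid[:384,:512]; a=(u-ci['cx'])/ci['fx']; b=(v-ci['cy'])/ci['fy']; r=np.hypot(a,b)+1e-9
    k=np.tan(np.minimum(r,1.4))/r; P=np.stack([a*k*d,b*k*d,d],-1)
    T=np.array(ci['tool_from_camera']); P=P@T[:3,:3].T+T[:3,3]
    P=P@np.array(s['tcp_rot']).T+s['position']; return p,d,P
E
python3 - <<'E'
from h import *
go((503.5,145.5,200,87.1))
p,d,P=wcap('w1')
hsv=cv2.cvtColor(p,cv2.COLOR_RGB2HSV); H,S=[hsv[...,i].astype(int) for i in(0,1)]
z=P[...,2]
for nm,m in(('top',(abs(z-.091)<.006)&(H>3)&(H<20)&(S>120)),('rack',(abs(z-.052)<.005)&(H>45)&(H<75)),('rim',(abs(z-.105)<.005)&(H>95)&(H<130))):
    c,l,st,_=cv2.connectedComponentsWithStats((m&(d>0)).astype(np.uint8))
    for i in range(1,c):
        if st[i,4]>60: print(nm,st[i].tolist(),np.median(P[l==i],0).round(4),rect(P,l==i))
E
```

```text
t 2.8 p [503.2 140.5 299.7] yaw 87.18 tilt 0.1 j [ 3.4 17.3 90.9 -0.1 71.9  6.2] F [ 0.1 -0.5 -0.3] open 0.603 gf 0.0
(503.5, 145.5, 200) [0.021, 0.001, 0.399, -0.0007, 0.0008, 0.0009]
top [251, 135, 6, 62, 216] [0.5021 0.1305 0.0918] [array([503.3, 145.7]), array([78.5,  6.5]), np.float64(87.2)]
top [340, 137, 10, 60, 346] [0.6213 0.1348 0.0915] [array([622.6, 139.6]), array([78.1,  8.9]), np.float64(87.1)]
rack [228, 124, 134, 17, 1660] [0.5557 0.1865 0.0527] [array([565.2, 185.5]), array([ 19.8, 189.9]), np.float64(87.1)]
rack [229, 185, 129, 14, 1422] [0.5492 0.0994 0.0528] [array([560.8,  99.3]), array([ 19. , 189.6]), np.float64(87.1)]
rim [423, 196, 25, 27, 399] [0.7698 0.0769 0.1012] [array([770.9,  77.6]), array([31., 49.]), np.float64(61.0)]
rim [202, 267, 7, 21, 96] [ 0.4285 -0.0042  0.1058] [array([427.7,  -4.2]), array([35.4,  6.6]), np.float64(86.5)]
```

View pics/w1.png

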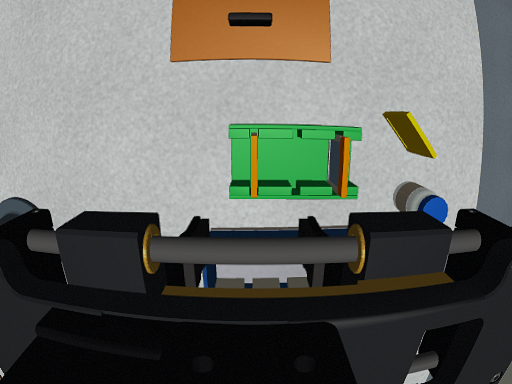

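The wrist view shows the two orange cassette tops at (254,165) and (346,167) in the rack, with the empty groove between them. They measure (503.3,145.7) and (622.6,139.6) mm, yaw −2.9°, top 91.5 mm. I'll descend on the first one.

Call:
send_rows([
  [0.021,0,0.2,0,0,0],
  [0.021,0,0.4,0,0,0],
  [0.021,0,0.6,0,0,0],
  [0.021,0,0.75,0,0,0],
  [0.021,0,0.85,0,0,0],
  [0.021,0,0.92,0,0,0],
  [0.021,0,0.97,0,0,0],
  [0.021,0,0.99,0,0,0],
  [0.021,0,0.99,0,0,0],
])

```text
time_s: 3.75
position: [0.5038, 0.1466, 0.0525]
tcp_rot: [[0.049, 0.999, -0.0], [0.999, -0.049, -0.0], [-0.0, -0.0, -1.0]]
force: [0.0, -0.1, -0.0]
opening: 0.595
grasp_force: 0.0
```

Call:
send_rows([
  [0,0,0,0,0,0],
  [0,0,0,0,0,0],
  [0,0,0,0,0,0],
  [0,0,0,0,0,0],
  [0,0,0,0,0,0],
  [0,0,0,0,0,0],
  [0,0,0,0,0,0],
  [0,0,0,0,0,0],
], grip=0)

```text
time_s: 4.55
position: [0.5037, 0.1475, 0.0526]
tcp_rot: [[0.048, 0.999, -0.0], [0.999, -0.048, 0.0], [0.0, -0.0, -1.0]]
force: [-0.4, 0.2, 0.8]
opening: 0.087
grasp_force: 30.0
```

Call:
send_rows([
  [0,0,-0.02,0,0,0],
  [0,0,-0.05,0,0,0],
  [0,0,-0.1,0,0,0],
  [0,0,-0.15,0,0,0],
  [0,0,-0.2,0,0,0],
  [0,0,-0.25,0,0,0],
  [0,0,-0.35,0,0,0],
  [0,0,-0.45,0,0,0],
  [0,0,-0.55,0,0,0],
  [0,0,-0.6,0,0,0],
  [0,0,-0.6,0,0,0],
])

```text
time_s: 5.65
position: [0.5052, 0.1476, 0.2054]
tcp_rot: [[0.048, 0.999, 0.006], [0.999, -0.048, 0.0], [0.001, 0.006, -1.0]]
force: [-0.7, 0.0, -1.3]
opening: 0.092
grasp_force: 30.0
```

```bash
cat > meas.py <<'E'
from h import *
# held cassette: orange points above z 0.15 in fixed views
for n in('scene','side'):
    p,d=cap(n,'m_'+n); P=cloud(d,viewer.camera_info(n)); hsv=cv2.cvtColor(p,cv2.COLOR_RGB2HSV); H,S=[hsv[...,i].astype(int) for i in(0,1)]
    x,y,z=np.moveaxis(P,2,0)
    m=(d>0)&(H>3)&(H<20)&(S>120)&(z>.06)&(y<.25)
    c,l,st,_=cv2.connectedComponentsWithStats(m.astype(np.uint8))
    for i in range(1,c):
        if st[i,4]>15: q=P[l==i]*1000;print(n,st[i].tolist(),np.median(q,0).round(1),'y',np.percentile(q[:,1],[2,98]).round(1),'z',np.percentile(q[:,2],[2,98]).round(1))
E
python3 - <<'E'
from meas import *
x,y=bath(-60,0); go((x,y,202,87.9))
E
```

```text
scene [102, 3, 42, 44, 145] [-279.7 -769.6  217. ] y [-923.6 -762. ] z [ 70.2 232.7]
scene [314, 216, 29, 11, 177] [625.4 138.7  87. ] y [102.  174.8] z [75.  94.4]
side [204, 177, 21, 17, 43] [508.3 171.1 301.1] y [161.6 174.1] z [288.5 304.3]
side [205, 185, 6, 6, 16] [515.  179.2 291. ] y [170.8 183. ] z [284.  295.2]
side [217, 194, 6, 7, 19] [468.9 182.3 290.9] y [172.6 185.3] z [283.  295.5]
side [207, 202, 14, 15, 120] [503.1 170.2 234.8] y [156.5 186. ] z [221.8 247.2]
side [185, 226, 23, 16, 163] [621.  147.9  82.5] y [113.7 178.1] z [70.1 91.8]
t 5.75 p [503.4 147.4 202.9] yaw 87.27 tilt 0.02 j [ 4.1 24.  97.7 -0.  58.3  6.8] F [-0.6  0.7 -0.4] open 0.084 gf 29.99983943067491
(np.float64(485.5402963732806), np.float64(-26.101377477606626), 202) [-0.697, -0.038, 0.004, 0.0002, 0.0, -0.007]
```

Call:
send_rows([
  [-0.04,0,0,0,0,0],
  [-0.15,-0.01,0,0,0,-0.007],
  [-0.3,-0.02,0,0,0,-0.007],
  [-0.45,-0.03,0,0,0,-0.007],
  [-0.58,-0.038,0,0,0,-0.007],
  [-0.66,-0.038,0,0,0,-0.007],
  [-0.69,-0.038,0,0,0,-0.007],
  [-0.69,-0.038,0,0,0,-0.007],
  [-0.69,-0.038,0,0,0,-0.007],
  [-0.69,-0.038,0,0,0,-0.007],
])

```text
time_s: 6.75
position: [0.4858, -0.0234, 0.2023]
tcp_rot: [[0.035, 0.999, -0.001], [0.999, -0.035, 0.001], [0.001, -0.001, -1.0]]
force: [0.1, 0.6, -0.8]
opening: 0.089
grasp_force: 30.0
```

```bash
python3 - <<'E'
from meas import *
x,y=bath(-60,0); go((x,y+1.7,58,87.9))
p,d,P=wcap('w2'); z=P[...,2]; hsv=cv2.cvtColor(p,cv2.COLOR_RGB2HSV); H=hsv[...,0].astype(int)
m=(abs(z-.105)<.005)&(H>95)&(H<130)&(d>0)&(abs(P[...,1]+.03)<.08)
print(m.sum(),rect(P,m))
cv2.imwrite('pics/w2b.png',np.vstack([p[:,:,::-1]]))
E
```

```text
scene [102, 3, 43, 43, 159] [-278.2 -768.8  205.1] y [-922.4 -761.6] z [ 68.9 235.7]
scene [285, 136, 7, 7, 38] [489.9   6.  237.9] y [-0.2 11.3] z [223.7 301.1]
scene [314, 216, 29, 11, 175] [625.3 138.7  87. ] y [102.1 174.8] z [75.6 94.3]
side [267, 157, 24, 15, 61] [481.6   0.7 299.7] y [-9.3  3. ] z [289.8 304.3]
side [292, 175, 5, 5, 18] [440.9  -7.5 279.9] y [-63.9  17.3] z [236.5 306.6]
side [270, 181, 12, 13, 110] [484.9  -1.6 234.7] y [-15.3  14.7] z [221.4 243. ]
side [289, 181, 6, 5, 16] [482.  -52.2 225.6] y [-58.5 -31.9] z [221.1 240.8]
side [185, 225, 26, 17, 182] [620.6 143.1  82.7] y [105.1 179. ] z [70.2 92.9]
t 6.85 p [485.9 -23.4 202.5] yaw 87.99 tilt 0.02 j [-16.   21.3 102.8   0.   55.9 -14. ] F [-0.1 -0.  -0.5] open 0.09 gf 29.999883393757045
(np.float64(485.5402963732806), np.float64(-24.401377477606626), 58) [-0.004, -0.001, 0.578, -0.0002, -0.0001, 0.001]
4458 [array([602.4, -17.8]), array([360.6, 118.1]), np.float64(3.1)]
```

View pics/m_side.png

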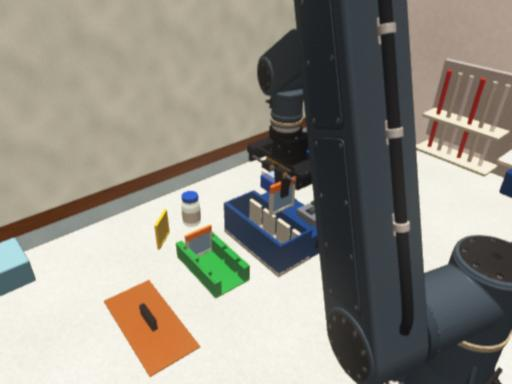

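The side view shows the cassette held upright at (283,190) over the basin. Next I'll lower it gently.

Call:
send_rows([
  [-0.004,0,0.08,0,0,0],
  [-0.004,0,0.18,0,0,0],
  [-0.004,0,0.25,0,0,0],
  [-0.004,0,0.29,0,0,0],
  [-0.004,0,0.33,0,0,0],
  [-0.004,0,0.37,0,0,0],
  [-0.004,0,0.4,0,0,0],
  [-0.004,0,0.44,0,0,0],
  [-0.004,0,0.48,0,0,0],
  [-0.004,0,0.51,0,0,0],
  [-0.004,0,0.53,0,0,0],
  [-0.004,0,0.53,0,0,0],
])

```text
time_s: 8.1
position: [0.4856, -0.0254, 0.0693]
tcp_rot: [[0.037, 0.999, -0.001], [0.999, -0.037, 0.0], [0.0, -0.001, -1.0]]
force: [-0.5, -0.1, -0.6]
opening: 0.09
grasp_force: 30.0
```

Call:
send_rows([
  [0,0,0.01,0,0,0],
  [0,0,0.018,0,0,0],
  [0,0,0.026,0,0,0],
  [0,0,0.034,0,0,0],
  [0,0,0.04,0,0,0],
  [0,0,0.044,0,0,0],
  [0,0,0.044,0,0,0],
  [0,0,0.044,0,0,0],
])

```text
time_s: 8.9
position: [0.486, -0.0254, 0.0591]
tcp_rot: [[0.037, 0.999, 0.0], [0.999, -0.037, 0.0], [0.0, 0.0, -1.0]]
force: [1.5, 0.3, -0.6]
opening: 0.089
grasp_force: 30.0
```

```bash
python3 -c "
from h import *
go((485.5,-24.4,58,87.9))"
```

```text
t 8.9 p [486.  -25.4  59.1] yaw 87.9 tilt 0.0 j [-16.2  35.8 109.4   0.   34.8 -14.1] F [ 1.5  0.3 -0.6] open 0.089 gf 29.999884176068008
(485.5, -24.4, 58) [0.004, -0.002, 0.004, 0.0, -0.0, -0.0]
```

Nearly down. I'll creep 1 mm at a time until it makes contact.

Call:
send_rows([
  [0,0,0.003,0,0,0],
  [0,0,0.006,0,0,0],
  [0,0,0.006,0,0,0],
])

```text
time_s: 9.2
position: [0.4862, -0.0255, 0.0586]
tcp_rot: [[0.037, 0.999, 0.001], [0.999, -0.037, -0.0], [-0.0, 0.001, -1.0]]
force: [-2.0, -0.4, 7.7]
opening: 0.089
grasp_force: 30.0
```

Call:
send_rows([
  [0,0,0.003,0,0,0],
  [0,0,0.006,0,0,0],
  [0,0,0.006,0,0,0],
])

```text
time_s: 9.5
position: [0.4862, -0.0255, 0.0585]
tcp_rot: [[0.036, 0.999, 0.001], [0.999, -0.036, -0.001], [-0.0, 0.001, -1.0]]
force: [-3.7, 1.1, 21.8]
opening: 0.09
grasp_force: 30.0
```

Call:
send_rows([
  [0,0,-0.008,0,0,0],
  [0,0,-0.008,0,0,0],
])

```text
time_s: 9.7
position: [0.4864, -0.0255, 0.0586]
tcp_rot: [[0.037, 0.999, 0.001], [0.999, -0.037, -0.0], [-0.0, 0.001, -1.0]]
force: [-0.5, -0.2, 10.4]
opening: 0.091
grasp_force: 30.0
```

Call:
send_rows([
  [0,0,0,0,0,0],
  [0,0,0,0,0,0],
  [0,0,0,0,0,0],
  [0,0,0,0,0,0],
  [0,0,-0.04,0,0,0],
  [0,0,-0.1,0,0,0],
  [0,0,-0.2,0,0,0],
  [0,0,-0.35,0,0,0],
  [0,0,-0.5,0,0,0],
  [0,0,-0.6,0,0,0],
  [0,0,-0.6,0,0,0],
], grip=0.4)

```text
time_s: 10.8
position: [0.4884, -0.026, 0.2122]
tcp_rot: [[0.036, 0.999, 0.009], [0.999, -0.036, -0.003], [-0.002, 0.009, -1.0]]
force: [0.8, 0.7, 0.7]
opening: 0.398
grasp_force: 0.0
```

```bash
python3 - <<'E'
from h import *
go((622.6,139.6,210,87.2),(622.6,139.6,52,87.2))
E
```

```text
t 10.8 p [488.4 -26.  212.2] yaw 87.91 tilt 0.53 j [-16.2  20.4 102.2   0.   56.8 -14.1] F [0.8 0.7 0.7] open 0.398 gf 0.0
(622.6, 139.6, 210) [0.682, 0.512, 0.012, 0.0057, 0.0014, 0.0079]
(622.6, 139.6, 52) [0.683, 0.506, 0.644, 0.0057, 0.0014, 0.0079]
```

Call:
send_rows([
  [0.15,0.1,0,0,0,0],
  [0.3,0.2,0,0,0,0.008],
  [0.45,0.35,0,0,0,0.008],
  [0.6,0.47,0,0,0,0.008],
  [0.68,0.522,0,0,0,0.008],
  [0.68,0.522,0,0,0,0.008],
  [0.68,0.522,0,0,0,0.008],
  [0.68,0.522,0,0,0,0.008],
  [0.68,0.522,0,0,0,0.008],
])

```text
time_s: 11.7
position: [0.6217, 0.1385, 0.2079]
tcp_rot: [[0.051, 0.999, -0.001], [0.999, -0.051, -0.0], [-0.0, -0.001, -1.0]]
force: [0.3, 0.1, -0.4]
opening: 0.401
grasp_force: 0.0
```

```bash
python3 - <<'E'
from h import *
go((622.6,139.6,52,87.2))
E
```

```text
t 11.7 p [621.7 138.5 207.9] yaw 87.1 tilt 0.08 j [ 2.5 32.1 81.1 -0.  66.9  5.4] F [ 0.3  0.1 -0.4] open 0.401 gf 0.0
(622.6, 139.6, 52) [0.005, 0.004, 0.624, -0.0008, 0.0002, -0.0011]
```

Call:
send_rows([
  [0.005,0.004,0.2,0,0,0],
  [0.005,0.004,0.35,0,0,0],
  [0.005,0.004,0.45,0,0,0],
  [0.005,0.004,0.53,0,0,0],
  [0.005,0.004,0.58,0,0,0],
  [0.005,0.004,0.61,0,0,0],
  [0.005,0.004,0.624,0,0,0],
  [0.005,0.004,0.624,0,0,0],
  [0.005,0.004,0.624,0,0,0],
])

```text
time_s: 12.6
position: [0.6244, 0.1409, 0.0531]
tcp_rot: [[0.049, 0.999, 0.002], [0.999, -0.049, 0.0], [0.0, 0.002, -1.0]]
force: [0.7, -0.8, -0.7]
opening: 0.4
grasp_force: 0.0
```

Call:
send_rows([
  [0,0,0,0,0,0],
  [0,0,0,0,0,0],
  [0,0,0,0,0,0],
  [0,0,0,0,0,0],
  [0,0,0,0,0,0],
  [0,0,0,0,0,0],
  [0,0,0,0,0,0],
], grip=0)

```text
time_s: 13.3
position: [0.6238, 0.1409, 0.0522]
tcp_rot: [[0.049, 0.999, 0.0], [0.999, -0.049, 0.0], [0.0, 0.0, -1.0]]
force: [0.0, -0.2, 1.1]
opening: 0.093
grasp_force: 30.0
```

Call:
send_rows([
  [0,0,-0.02,0,0,0],
  [0,0,-0.05,0,0,0],
  [0,0,-0.1,0,0,0],
  [0,0,-0.15,0,0,0],
  [0,0,-0.2,0,0,0],
  [0,0,-0.25,0,0,0],
  [0,0,-0.35,0,0,0],
  [0,0,-0.45,0,0,0],
  [0,0,-0.55,0,0,0],
  [0,0,-0.6,0,0,0],
  [0,0,-0.6,0,0,0],
  [0,0,-0.6,0,0,0],
])

```text
time_s: 14.5
position: [0.6231, 0.1408, 0.2017]
tcp_rot: [[0.049, 0.999, -0.001], [0.999, -0.049, -0.0], [-0.0, -0.001, -1.0]]
force: [0.2, -0.6, -1.3]
opening: 0.092
grasp_force: 30.0
```

```bash
python3 - <<'E'
from h import *
x,y=bath(60,0); go((x,y,202,87.9),(x,y,59,87.9))
E
```

```text
t 14.5 p [623.1 140.8 201.7] yaw 87.18 tilt 0.05 j [ 2.7 32.6 81.2  0.  66.3  5.5] F [ 0.2 -0.6 -1.3] open 0.092 gf 29.99885937664658
(np.float64(605.4597036267194), np.float64(-30.498622522393376), 202) [-0.688, -0.037, -0.001, -0.0006, 0.0001, -0.008]
(np.float64(605.4597036267194), np.float64(-30.498622522393376), 59) [-0.688, -0.036, 0.571, -0.0006, 0.0001, -0.008]
```

Call:
send_rows([
  [-0.04,0,0,0,0,0],
  [-0.15,-0.01,0,0,0,-0.008],
  [-0.3,-0.02,0,0,0,-0.008],
  [-0.45,-0.03,0,0,0,-0.008],
  [-0.58,-0.037,0,0,0,-0.008],
  [-0.66,-0.037,0,0,0,-0.008],
  [-0.684,-0.037,0,0,0,-0.008],
  [-0.684,-0.037,0,0,0,-0.008],
  [-0.684,-0.037,0,0,0,-0.008],
  [-0.684,-0.037,0,0,0,-0.008],
])

```text
time_s: 15.5
position: [0.6059, -0.0282, 0.2017]
tcp_rot: [[0.035, 0.999, -0.001], [0.999, -0.035, 0.001], [0.0, -0.001, -1.0]]
force: [-0.2, -0.3, -0.7]
opening: 0.089
grasp_force: 30.0
```

```bash
python3 - <<'E'
from meas import *
x,y=bath(60,0); go((x,y+1.2,59,87.9))
E
```

```text
scene [102, 3, 42, 44, 175] [-277.7 -768.2  203.7] y [-919.1 -762. ] z [ 71.4 232.3]
scene [275, 162, 9, 10, 64] [609.6   1.3 237.6] y [-22.7   8.4] z [ 92.5 307.3]
scene [283, 176, 6, 6, 33] [490.2  -0.   92.4] y [-6.9  8.8] z [ 83.2 100.2]
side [236, 139, 22, 13, 61] [614.7  -4.1 298.6] y [-13.6   6.3] z [286.  302.6]
side [240, 162, 11, 12, 94] [604.5  -5.3 233.6] y [-20.6  10.8] z [221.  242.3]
side [269, 221, 24, 16, 169] [484.7 -32.3  91.5] y [-68.    9.2] z [74.4 99. ]
t 15.6 p [606.  -28.3 202. ] yaw 88.0 tilt 0.02 j [-13.2  30.1  86.    0.   63.8 -11.2] F [-0.8 -0.3 -1.2] open 0.09 gf 29.998915130272508
(np.float64(605.4597036267194), np.float64(-29.298622522393376), 59) [-0.004, -0.002, 0.572, -0.0001, -0.0001, 0.0011]
```

Call:
send_rows([
  [-0.004,-0.002,0.08,0,0,0],
  [-0.004,-0.002,0.18,0,0,0],
  [-0.004,-0.002,0.25,0,0,0],
  [-0.004,-0.002,0.29,0,0,0],
  [-0.004,-0.002,0.33,0,0,0],
  [-0.004,-0.002,0.37,0,0,0],
  [-0.004,-0.002,0.4,0,0,0],
  [-0.004,-0.002,0.44,0,0,0],
  [-0.004,-0.002,0.48,0,0,0],
  [-0.004,-0.002,0.51,0,0,0],
  [-0.004,-0.002,0.53,0,0,0],
  [-0.004,-0.002,0.53,0,0,0],
])

```text
time_s: 16.8
position: [0.605, -0.0303, 0.0687]
tcp_rot: [[0.037, 0.999, -0.002], [0.999, -0.037, 0.0], [0.0, -0.002, -1.0]]
force: [0.7, 0.2, -1.4]
opening: 0.086
grasp_force: 30.0
```

Call:
send_rows([
  [0,0,0.01,0,0,0],
  [0,0,0.018,0,0,0],
  [0,0,0.026,0,0,0],
  [0,0,0.034,0,0,0],
  [0,0,0.038,0,0,0],
  [0,0,0.042,0,0,0],
  [0,0,0.042,0,0,0],
  [0,0,0.042,0,0,0],
])

```text
time_s: 17.6
position: [0.6056, -0.0305, 0.0591]
tcp_rot: [[0.037, 0.999, 0.0], [0.999, -0.037, -0.0], [0.0, 0.0, -1.0]]
force: [0.0, 0.6, -1.4]
opening: 0.084
grasp_force: 30.0
```

Call:
send_rows([
  [0,0,0.003,0,0,0],
  [0,0,0.006,0,0,0],
  [0,0,0.006,0,0,0],
])

```text
time_s: 17.9
position: [0.6057, -0.0305, 0.0582]
tcp_rot: [[0.037, 0.999, 0.0], [0.999, -0.037, -0.0], [-0.0, 0.0, -1.0]]
force: [-0.5, 0.8, 3.6]
opening: 0.089
grasp_force: 30.0
```

Call:
send_rows([
  [0,0,0.002,0,0,0],
  [0,0,0.002,0,0,0],
])

```text
time_s: 18.1
position: [0.6057, -0.0304, 0.0581]
tcp_rot: [[0.037, 0.999, 0.001], [0.999, -0.037, -0.0], [-0.0, 0.001, -1.0]]
force: [-1.5, 0.7, 7.4]
opening: 0.09
grasp_force: 30.0
```

Call:
send_rows([
  [0,0,0,0,0,0],
  [0,0,0,0,0,0],
  [0,0,0,0,0,0],
  [0,0,0,0,0,0],
  [0,0,-0.04,0,0,0],
  [0,0,-0.1,0,0,0],
  [0,0,-0.2,0,0,0],
  [0,0,-0.35,0,0,0],
  [0,0,-0.5,0,0,0],
  [0,0,-0.7,0,0,0],
  [0,0,-0.85,0,0,0],
  [0,0,-0.95,0,0,0],
], grip=0.4)

```text
time_s: 19.3
position: [0.6066, -0.0306, 0.3001]
tcp_rot: [[0.037, 0.999, 0.007], [0.999, -0.037, -0.002], [-0.001, 0.007, -1.0]]
force: [0.6, -0.2, -0.3]
opening: 0.401
grasp_force: 0.0
```

```bash
cat > lid.py <<'E'
from h import *
def lid(n):
    if n=='wrist': p,d,P=wcap('lw')
    else: p,d=cap(n,'l_'+n); P=cloud(d,viewer.camera_info(n))
    hsv=cv2.cvtColor(p,cv2.COLOR_RGB2HSV); H,S,V=[hsv[...,i].astype(int) for i in(0,1,2)]
    x,y,z=np.moveaxis(P,2,0); m=(d>0)&(H>3)&(H<20)&(S>120)&(z<.02)&(x>.25)&(y>.18)
    print(n,'lid',m.sum(),rect(P,m),np.median(z[m]).round(4))
    r=cv2.minAreaRect((P[m][:,:2]*1000).astype(np.float32)); box=cv2.boxPoints(r)
    m=(d>0)&(V<90)&(z>.025)&(z<.05)&(np.hypot(x*1000-r[0][0],y*1000-r[0][1])<50)
    if m.sum()>5: print(' handle',m.sum(),rect(P,m),np.percentile(z[m],97).round(4))
E
python3 - <<'E'
from lid import *
p,d=cap('side','m2'); P=cloud(d,viewer.camera_info('side'))
hsv=cv2.cvtColor(p,cv2.COLOR_RGB2HSV); H,S=[hsv[...,i].astype(int) for i in(0,1)]
m=(d>0)&(H>3)&(H<20)&(S>120)&(P[...,2]>.06)&(P[...,2]<.15)
c,l,st,_=cv2.connectedComponentsWithStats(m.astype(np.uint8))
for i in range(1,c):
    if st[i,4]>30:print(rect(P,l==i),np.percentile(P[l==i][:,2],97))
lid('scene');lid('side');lid('wrist')
go((508,358,220,-3),(508,358,220,177))
E
```

```text
[array([605.1, -32.9]), array([77.9,  9.5]), np.float64(88.6)] 0.09863436096516502
[array([486.3, -27.6]), array([38.2, 93.5]), np.float64(22.5)] 0.09892428943644867
scene lid 2406 [array([509.1, 357.9]), array([115.1, 248.8]), np.float64(86.7)] 0.0061
 handle 104 [array([509.6, 357.5]), array([14.6, 65.1]), np.float64(85.3)] 0.0416
side lid 5083 [array([1276.8,  302.8]), array([1793. ,  291.1]), np.float64(1.5)] 0.0056
wrist lid 0 [array([0., 0.]), array([0., 0.]), np.float64(0.0)] nan
t 19.5 p [605.3 -30.4 295.8] yaw 87.9 tilt 0.11 j [-13.4  24.5  79.9  -0.   75.5 -11.3] F [ 0.1  0.2 -1.1] open 0.4 gf 0.0
(508, 358, 220) [1.538, -0.446, 0.302, 0.0011, -0.0008, 1.01]
(508, 358, 220) [1.538, -0.446, 0.302, 0.0008, 0.0011, -0.99]
  return _methods._mean(a, axis=axis, dtype=dtype,
  ret = ret.dtype.type(ret / rcount)
```

Both cassettes stand seated, with tops at about 98 mm. Moving on to the lid.

Call:
send_rows([
  [0.1,0,0,0,0,-0.08],
  [0.25,-0.05,0,0,0,-0.17],
  [0.4,-0.1,0,0,0,-0.26],
  [0.55,-0.2,0,0,0,-0.35],
  [0.7,-0.25,0,0,0,-0.44],
  [0.85,-0.3,0,0,0,-0.53],
  [1,-0.4,0,0,0,-0.62],
  [1,-0.446,0,0,0,-0.71],
  [1,-0.446,0,0,0,-0.8],
  [1,-0.446,0,0,0,-0.89],
  [1,-0.446,0,0,0,-0.99],
  [1,-0.446,0,0,0,-0.99],
], grip=0.5)

```text
time_s: 20.7
position: [0.502, 0.2233, 0.2927]
tcp_rot: [[-0.999, 0.052, -0.004], [0.052, 0.999, -0.001], [0.004, -0.001, -1.0]]
force: [-0.3, 0.2, 0.2]
opening: 0.495
grasp_force: 0.0
```

Call:
send_rows([
  [0,-0.15,0,0,0,0],
  [0,-0.3,0.1,0,0,0],
  [0,-0.3,0.2,0,0,0],
  [0,-0.3,0.2,0,0,0],
  [0,-0.3,0.2,0,0,0],
])

```text
time_s: 21.2
position: [0.4989, 0.1486, 0.244]
tcp_rot: [[-0.999, 0.054, -0.002], [0.054, 0.999, 0.0], [0.002, -0.0, -1.0]]
force: [0.8, 0.3, 0.8]
opening: 0.5
grasp_force: 0.0
```

```bash
python3 - <<'E'
from lid import *
lid('scene');lid('wrist')
go((508,358,220,177),(508,358,11,177))
E
```

```text
scene lid 2407 [array([507.4, 357.6]), array([115.1, 250.6]), np.float64(86.8)] 0.0062
 handle 104 [array([508.8, 357.8]), array([14.2, 65.4]), np.float64(87.1)] 0.0416
wrist lid 8186 [array([484. , 359.5]), array([123. , 202.1]), np.float64(85.5)] 0.0065
 handle 482 [array([505.1, 357.6]), array([14.3, 56.7]), np.float64(87.1)] 0.0396
t 21.3 p [500.1 149.1 245.4] yaw 176.99 tilt 0.09 j [  4.3  20.6  95.3   0.   64.  -82.7] F [-0.4  1.  -0.6] open 0.5 gf 0.0
(508, 358, 220) [0.012, 0.836, 0.102, 0.0002, 0.001, -0.0001]
(508, 358, 11) [0.014, 0.836, 0.938, 0.0002, 0.001, -0.0001]
```

Call:
send_rows([
  [0,0.15,0,0,0,0],
  [0.01,0.3,0.05,0,0,0],
  [0.01,0.5,0.1,0,0,0],
  [0.01,0.7,0.2,0,0,0],
  [0.01,0.836,0.35,0,0,0],
  [0.01,0.836,0.5,0,0,0],
  [0.01,0.836,0.6,0,0,0],
  [0.01,0.836,0.7,0,0,0],
  [0.01,0.836,0.7,0,0,0],
  [0.01,0.836,0.7,0,0,0],
])

```text
time_s: 22.3
position: [0.5083, 0.3583, 0.0704]
tcp_rot: [[-0.999, 0.052, 0.001], [0.052, 0.999, 0.001], [-0.001, 0.001, -1.0]]
force: [-1.3, 0.1, 0.4]
opening: 0.503
grasp_force: 0.0
```

```bash
python3 - <<'E'
from lid import *
lid('scene');lid('side')
go((508.5,357.7,12,177))
E
```

```text
scene lid 2265 [array([508.6, 357.5]), array([115.3, 247.8]), np.float64(86.9)] 0.0064
 handle 102 [array([510.6, 357.6]), array([14.4, 67.3]), np.float64(86.0)] 0.0409
side lid 4716 [array([1276.3,  314.8]), array([1790. ,  292.3]), np.float64(0.8)] 0.0056
t 22.4 p [509.2 358.4  71.7] yaw 177.01 tilt 0.23 j [ 24.9  41.1  89.2   0.   49.5 -62.1] F [-0.5 -0.  -0.3] open 0.5 gf 0.0
(508.5, 357.7, 12) [0.004, -0.003, 0.239, 0.0012, 0.0023, 0.0001]
```

Call:
send_rows([
  [0,0,0.1,0,0,0],
  [0,0,0.17,0,0,0],
  [0,0,0.21,0,0,0],
  [0,0,0.235,0,0,0],
  [0,0,0.235,0,0,0],
  [0,0,0.235,0,0,0],
])

```text
time_s: 23.0
position: [0.5084, 0.3577, 0.0117]
tcp_rot: [[-0.999, 0.052, 0.001], [0.052, 0.999, 0.001], [-0.001, 0.001, -1.0]]
force: [1.1, 0.1, 1.2]
opening: 0.501
grasp_force: 0.0
```

Call:
send_rows([
  [0,0,0,0,0,0],
  [0,0,0,0,0,0],
  [0,0,0,0,0,0],
  [0,0,0,0,0,0],
  [0,0,0,0,0,0],
  [0,0,0,0,0,0],
  [0,0,0,0,0,0],
], grip=0)

```text
time_s: 23.7
position: [0.5079, 0.3577, 0.011]
tcp_rot: [[-0.999, 0.053, 0.0], [0.053, 0.999, 0.0], [-0.0, 0.001, -1.0]]
force: [-0.1, 0.8, 1.5]
opening: 0.156
grasp_force: 30.0
```

Call:
send_rows([
  [0,0,-0.02,0,0,0],
  [0,0,-0.06,0,0,0],
  [0,0,-0.12,0,0,0],
  [0,0,-0.2,0,0,0],
  [0,0,-0.3,0,0,0],
  [0,0,-0.42,0,0,0],
  [0,0,-0.54,0,0,0],
  [0,0,-0.64,0,0,0],
  [0,0,-0.68,0,0,0],
  [0,0,-0.68,0,0,0],
  [0,0,-0.68,0,0,0],
])

```text
time_s: 24.8
position: [0.5069, 0.357, 0.1802]
tcp_rot: [[-0.999, 0.052, -0.001], [0.052, 0.999, -0.001], [0.001, -0.001, -1.0]]
force: [-0.1, 0.6, -3.2]
opening: 0.157
grasp_force: 30.0
```

```bash
python3 - <<'E'
from h import *
for n in('scene','side'):
    p,d=cap(n,'h_'+n); P=cloud(d,viewer.camera_info(n)); hsv=cv2.cvtColor(p,cv2.COLOR_RGB2HSV); H,S=[hsv[...,i].astype(int) for i in(0,1)]
    x,y,z=np.moveaxis(P,2,0); m=(d>0)&(H>3)&(H<20)&(S>120)&(z>.14)&(z<.215)&(y>.2)&(x>.3)&(x<.7)
    q=P[m]; A=np.c_[q[:,:2],np.ones(len(q))]; print(n,m.sum(),rect(P,m),np.median(q[:,2]),np.linalg.lstsq(A,q[:,2],rcond=None)[0])
x,y=bath(0,0); go((x,y,182,177.9))
E
```

```text
scene 2147 [array([507.6, 356. ]), array([116.2, 247.9]), np.float64(87.0)] 0.1754397007751763 [-0.00620504  0.00114927  0.17882654]
side 3731 [array([499.3, 358.4]), array([118.7, 237.5]), np.float64(86.3)] 0.17438773871647129 [ 0.0013093  -0.00646421  0.17650468]
t 24.9 p [506.6 356.8 179.1] yaw 177.0 tilt 0.21 j [ 24.8  32.7  85.2  -0.   62.3 -62.2] F [-0.7  0.  -1.8] open 0.158 gf 29.997690059244633
(np.float64(545.5), np.float64(-28.3), 182) [-0.236, -1.53, -0.01, -0.0011, -0.0021, -0.01]
```

Call:
send_rows([
  [0,-0.05,0,0,0,0],
  [-0.02,-0.13,0,0,0,0],
  [-0.04,-0.25,0,0,0,0],
  [-0.06,-0.38,0,0,0,0],
  [-0.08,-0.52,0,0,0,0],
  [-0.1,-0.66,0,0,0,0],
  [-0.12,-0.8,0,0,0,0],
  [-0.14,-0.9,0,0,0,0],
  [-0.14,-0.96,0,0,0,0],
  [-0.14,-1,0,0,0,0],
  [-0.14,-1,0,0,0,0],
])

```text
time_s: 26.0
position: [0.529, 0.1051, 0.1805]
tcp_rot: [[-0.999, 0.054, -0.001], [0.054, 0.999, 0.0], [0.001, 0.0, -1.0]]
force: [-0.4, 0.1, -2.6]
opening: 0.157
grasp_force: 30.0
```

Call:
send_rows([
  [-0.02,-0.05,0,0,0,0],
  [-0.04,-0.13,0,0,0,-0.01],
  [-0.06,-0.25,0,0,0,-0.01],
  [-0.08,-0.38,0,0,0,-0.01],
  [-0.09,-0.46,0,0,0,-0.01],
  [-0.096,-0.51,0,0,0,-0.01],
  [-0.096,-0.53,0,0,0,-0.01],
  [-0.096,-0.53,0,0,0,-0.01],
  [-0.096,-0.53,0,0,0,-0.01],
  [-0.096,-0.53,0,0,0,-0.01],
])

```text
time_s: 27.0
position: [0.5464, -0.0265, 0.1808]
tcp_rot: [[-0.999, 0.035, -0.0], [0.035, 0.999, 0.0], [0.0, 0.0, -1.0]]
force: [0.2, 0.4, -2.9]
opening: 0.163
grasp_force: 30.0
```

```bash
cat > lid2.py <<'E'
from h import *
def hl(z0,z1):
  for n in('scene','side'):
    p,d=cap(n,'h2_'+n); P=cloud(d,viewer.camera_info(n)); hsv=cv2.cvtColor(p,cv2.COLOR_RGB2HSV); H,S=[hsv[...,i].astype(int) for i in(0,1)]
    x,y,z=np.moveaxis(P,2,0); m=(d>0)&(H>3)&(H<20)&(S>120)&(z>z0)&(z<z1)&(abs(y+.03)<.12)&(x>.3)&(x<.7)
    q=P[m]; A=np.c_[q[:,:2],np.ones(len(q))]; print(n,m.sum(),rect(P,m),np.median(q[:,2]),np.linalg.lstsq(A,q[:,2],rcond=None)[0])
E
python3 - <<'E'
from lid2 import *
hl(.14,.215)
x,y=bath(0,0); go((x,y,182,177.9))
E
```

```text
scene 1967 [array([552.9, -28.1]), array([118.3, 240.6]), np.float64(87.7)] 0.17618088270517435 [-4.97857602e-03  5.54999199e-05  1.79477209e-01]
side 1900 [array([545.5, -23.9]), array([119.6, 248.4]), np.float64(87.9)] 0.1758931906237453 [ 0.00265097 -0.01091286  0.17467017]
t 27.1 p [546.5 -26.8 180.8] yaw 177.97 tilt 0.02 j [ -14.5   27.4   95.8    0.    56.8 -102.5] F [-0.4 -0.7 -2.4] open 0.158 gf 29.997743074782193
(np.float64(545.5), np.float64(-28.3), 182) [0.004, -0.006, -0.005, 0.0001, -0.0001, 0.0008]
```

View pics/h2_scene.png

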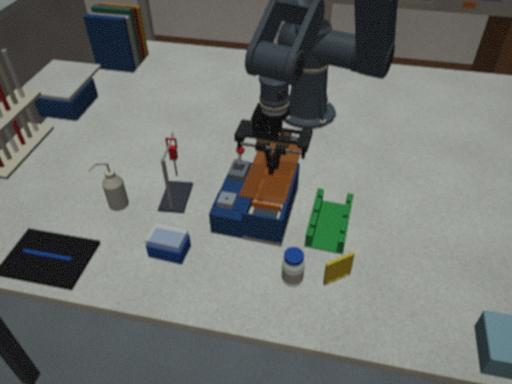

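The picture shows the lid held over the basin at (272,175), and the rack at (330,220) is empty. I'll lower the lid now.

Call:
send_rows([
  [0.004,-0.008,0.04,0,0,0],
  [0.004,-0.008,0.1,0,0,0],
  [0.004,-0.008,0.15,0,0,0],
  [0.004,-0.008,0.19,0,0,0],
  [0.004,-0.008,0.22,0,0,0],
  [0.004,-0.008,0.235,0,0,0],
  [0.004,-0.008,0.243,0,0,0],
  [0.004,-0.008,0.248,0,0,0],
  [0.004,-0.008,0.248,0,0,0],
  [0.004,-0.008,0.248,0,0,0],
])

```text
time_s: 28.1
position: [0.5459, -0.0297, 0.1192]
tcp_rot: [[-0.999, 0.037, 0.001], [0.037, 0.999, -0.0], [-0.001, -0.0, -1.0]]
force: [-1.4, 1.0, -2.7]
opening: 0.157
grasp_force: 30.0
```

Call:
send_rows([
  [0,0,0.004,0,0,0],
  [0,0,0.008,0,0,0],
  [0,0,0.008,0,0,0],
])

```text
time_s: 28.4
position: [0.5455, -0.0296, 0.1168]
tcp_rot: [[-0.999, 0.037, -0.0], [0.037, 0.999, 0.0], [0.0, 0.0, -1.0]]
force: [-0.2, 0.1, -1.6]
opening: 0.155
grasp_force: 30.0
```

Call:
send_rows([
  [0,0,0.003,0,0,0],
  [0,0,0.006,0,0,0],
  [0,0,0.006,0,0,0],
])

```text
time_s: 28.7
position: [0.5457, -0.0297, 0.116]
tcp_rot: [[-0.999, 0.037, 0.0], [0.037, 0.999, -0.0], [-0.0, -0.0, -1.0]]
force: [-1.9, 0.6, 4.4]
opening: 0.158
grasp_force: 30.0
```

Call:
send_rows([
  [0,0,0,0,0,0],
  [0,0,0,0,0,0],
  [0,0,0,0,0,0],
  [0,0,0,0,0,0],
  [0,0,0,0,0,0],
  [0,0,-0.05,0,0,0],
  [0,0,-0.15,0,0,0],
  [0,0,-0.3,0,0,0],
  [0,0,-0.5,0,0,0],
  [0,0,-0.7,0,0,0],
  [0,0,-0.7,0,0,0],
  [0,0,-0.7,0,0,0],
], grip=0.45)

```text
time_s: 29.9
position: [0.5461, -0.0297, 0.2926]
tcp_rot: [[-0.999, 0.037, 0.004], [0.037, 0.999, -0.001], [-0.004, -0.001, -1.0]]
force: [-0.6, -0.3, -0.2]
opening: 0.455
grasp_force: 0.0
```

```bash
python3 - <<'E'
from lid2 import *
hl(.1,.12)
p,d,P=wcap('w3'); z=P[...,2]
hsv=cv2.cvtColor(p,cv2.COLOR_RGB2HSV); H,S=[hsv[...,i].astype(int) for i in(0,1)]
x,y=P[...,0],P[...,1]
m=(d>0)&((H<4)|(H>174))&(S>120)&(y<-.25)
print(m.sum()); 
# hand yaw target: tool y along stand y (stand x at 5.7deg) -> tool x at 185.7
go((420,-300,300,185.7),(508,-329,300,185.7))
E
```

```text
scene 2417 [array([548.5, -29.2]), array([118.6, 249.3]), np.float64(87.7)] 0.11131477214548312 [-0.00039326 -0.00030192  0.11150355]
side 2234 [array([544.8, -27.6]), array([121.9, 247.9]), np.float64(88.6)] 0.11102798483517923 [ 0.00157755 -0.0051871   0.1099909 ]
457
t 30.05 p [544.3 -29.3 288.9] yaw 177.9 tilt 0.21 j [ -14.8   19.9   88.7    0.    71.6 -102.7] F [-0.6  0.7 -0.1] open 0.452 gf 0.0
(420, -300, 300) [0.457, -1.1, -0.044, 0.0007, -0.0022, -0.0867]
(508, -329, 300) [0.101, -1.203, -0.045, 0.0007, -0.0022, -0.0867]
```

View pics/w3.png

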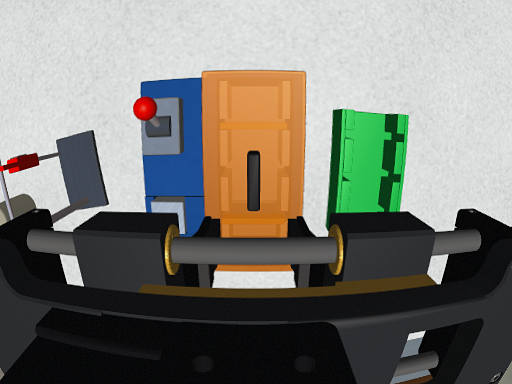

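The wrist view shows the lid lying squarely on the basin, centre about (254,160) and level with its top at 111 mm. The switch ball is at (145,108), and the thermometer hangs at (22,162). I'll move toward the thermometer and look at it more closely.

Call:
send_rows([
  [0.03,-0.1,0,0,0,0],
  [0.1,-0.25,0,0,0,-0.04],
  [0.2,-0.45,0,0,0,-0.087],
  [0.3,-0.65,0,0,0,-0.087],
  [0.38,-0.85,0,0,0,-0.087],
  [0.42,-1,0,0,0,-0.087],
  [0.42,-1,0,0,0,-0.087],
  [0.42,-1,0,0,0,-0.087],
  [0.42,-1,0,0,0,-0.087],
  [0.42,-1,0,0,0,-0.087],
], grip=0.6)

```text
time_s: 31.05
position: [0.4317, -0.2738, 0.2897]
tcp_rot: [[-0.995, -0.102, -0.001], [-0.102, 0.995, 0.002], [0.001, 0.002, -1.0]]
force: [-0.3, -0.2, 0.3]
opening: 0.598
grasp_force: 0.0
```

Call:
send_rows([
  [0,-0.08,0,0,0,0],
  [0,-0.16,0,0,0,0],
  [0,-0.2,0,0,0,0],
  [0,-0.2,0,0,0,0],
  [0,-0.2,0,0,0,0],
  [0,-0.2,0,0,0,0],
])

```text
time_s: 31.65
position: [0.4363, -0.3245, 0.2902]
tcp_rot: [[-0.995, -0.1, -0.0], [-0.1, 0.995, 0.001], [0.0, 0.001, -1.0]]
force: [-0.2, -0.4, 0.2]
opening: 0.601
grasp_force: 0.0
```

```bash
cat > pr.py <<'E'
from h import *
def stats(nm,P,m):
    x,y,z=P[...,0]*1000,P[...,1]*1000,P[...,2]*1000
    for lo,hi in((122,140),(140,158),(158,166),(172,182),(182,190),(190,196),(196,202)):
        k=m&(z>lo)&(z<hi)
        if k.sum()>4: print(nm,lo,k.sum(),'x',np.percentile(x[k],[3,50,97]).round(1),'y',np.percentile(y[k],[3,50,97]).round(1),rect(P,k))
def probe(n,tag,yr=(-.36,-.28),xr=(.47,.55)):
    if n=='wrist': p,d,P=wcap(tag)
    else: p,d=cap(n,tag); P=cloud(d,viewer.camera_info(n))
    hsv=cv2.cvtColor(p,cv2.COLOR_RGB2HSV); H,S=[hsv[...,i].astype(int) for i in(0,1)]
    x,y,z=np.moveaxis(P,2,0)
    b=(d>0)&(y>yr[0])&(y<yr[1])&(x>xr[0])&(x<xr[1])&(z>.1)&(z<.21)
    r=b&((H<6)|(H>172))&(S>110)
    stats(n,P,r); return p,d,P,r,b
E
python3 - <<'E'
from pr import *
p,d,P,r,b=probe('wrist','w4')
g=b&~r
x,y,z=[P[...,i]*1000 for i in range(3)]
go((508,-329,235,185.7))
w=(d>0)&(z>183)&(z<206)&(y>-345)&(y<-305)&(x>460)&(x<620)
hsv=cv2.cvtColor(p,cv2.COLOR_RGB2HSV); w&=(hsv[...,1]<70)
for lo in range(470,620,12):
    k=w&(x>=lo)&(x<lo+12)
    if k.sum()>3: print(lo,k.sum(),np.median(P[k]*1000,0).round(1),z[k].max().round(1))
E
```

```text
wrist 122 85 x [495.  495.9 497.6] y [-342.1 -332.1 -321.7] [array([ 496.4, -332.3]), array([ 2. , 21.4]), np.float64(9.0)]
wrist 140 41 x [494.9 495.7 497.7] y [-342.3 -327.3 -321.5] [array([ 495.5, -332.1]), array([ 2.8, 21.2]), np.float64(5.0)]
t 31.7 p [ 436.4 -324.5  290.3] yaw -174.23 tilt 0.04 j [ -48.4   19.6   88.9    0.    71.6 -144.2] F [0.5 0.3 0.6] open 0.597 gf 0.0
(508, -329, 235) [-0.283, -0.047, 0.221, 0.0004, -0.0002, 0.0008]
506 43 [ 514.4 -330.1  193. ] 195.0
518 58 [ 523.8 -328.9  193.2] 194.6
530 35 [ 533.8 -327.5  193.4] 194.7
```

View pics/w4.png

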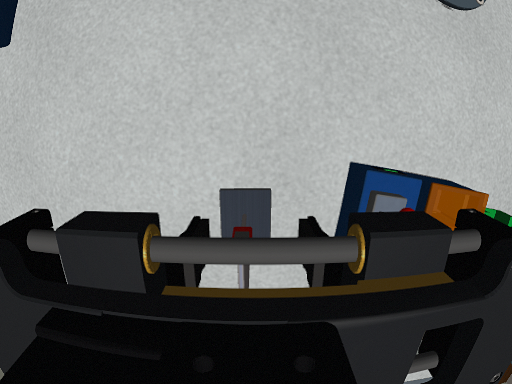

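The wrist view shows the red thermometer body at (243,232) over its base plate, between the fingers' line of action. Body centre is about (505,-331.4) mm, with the bar at 6° and z = 190 mm, as expected. I'll move over it and descend astride the loop.

```bash
python3 -c "
from h import *
go((505,-331.4,290,186),(505,-331.4,163,186))"
```

```text
t 31.7 p [ 436.4 -324.5  290.3] yaw -174.23 tilt 0.04 j [ -48.4   19.6   88.9    0.    71.6 -144.2] F [0.5 0.3 0.6] open 0.597 gf 0.0
(505, -331.4, 290) [-0.27, -0.055, 0.001, 0.0004, -0.0002, -0.0026]
(505, -331.4, 163) [-0.271, -0.055, 0.509, 0.0004, -0.0002, -0.0026]
```

Call:
send_rows([
  [-0.1,-0.02,0,0,0,0],
  [-0.2,-0.04,0,0,0,0],
  [-0.27,-0.055,0,0,0,-0.002],
  [-0.27,-0.055,0,0,0,-0.002],
  [-0.27,-0.055,0.1,0,0,-0.002],
  [-0.27,-0.055,0.2,0,0,-0.002],
  [-0.27,-0.055,0.2,0,0,-0.002],
  [-0.27,-0.055,0.2,0,0,-0.002],
])

```text
time_s: 32.5
position: [0.5044, -0.3319, 0.2405]
tcp_rot: [[-0.995, -0.103, -0.001], [-0.103, 0.995, 0.001], [0.001, 0.001, -1.0]]
force: [0.3, -0.5, 0.6]
opening: 0.6
grasp_force: 0.0
```

```bash
python3 - <<'E'
from pr import *
go((505,-331.4,163,186))
A=[]
for n in('scene','side'):
    p,d,P,r,b=probe(n,'p_'+n)
    u0,v0=(172,150) if n=='scene' else (348,168)
    A.append(cv2.resize(p[v0-50:v0+50,u0-50:u0+50,::-1],(400,400),interpolation=cv2.INTER_CUBIC))
cv2.imwrite('pics/pc.png',np.hstack(A))
E
```

```text
t 32.5 p [ 504.4 -331.9  240.5] yaw -174.09 tilt 0.07 j [ -43.9   27.5   84.    -0.    68.5 -139.8] F [ 0.3 -0.5  0.6] open 0.6 gf 0.0
(505, -331.4, 163) [-0.003, 0.002, 0.31, 0.0005, -0.0006, -0.001]
scene 122 18 x [506.2 512.8 516.1] y [-336.6 -328.4 -320.2] [array([ 512.9, -327.7]), array([ 8.7, 17.5]), np.float64(26.6)]
scene 140 32 x [509.3 512.3 515.7] y [-337.1 -327.2 -319.2] [array([ 512.7, -327.9]), array([ 9. , 18.5]), np.float64(16.8)]
scene 158 16 x [503.7 511.8 515.2] y [-335.5 -326.2 -319.6] [array([ 510.8, -326.9]), array([12.8, 16.4]), np.float64(44.2)]
scene 196 14 x [502.3 505.7 509.2] y [-340.8 -329.3 -319.2] [array([ 506. , -330.4]), array([ 7.2, 22.7]), np.float64(2.3)]
```

View pics/pc.png

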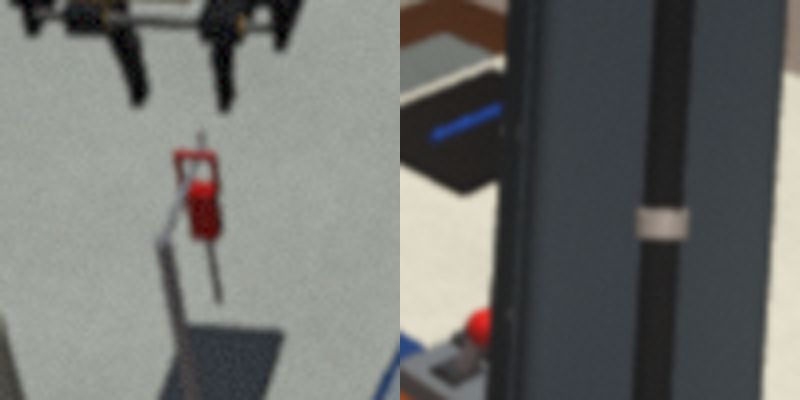

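The crop shows both fingers (138,100) and (225,105) centred astride the loop (197,165) once perspective is allowed for. Descending to grip the loop.

Call:
send_rows([
  [-0.002,0.004,0.08,0,0,0],
  [-0.002,0.004,0.15,0,0,0],
  [-0.002,0.004,0.2,0,0,0],
  [-0.002,0.004,0.25,0,0,0],
  [-0.002,0.004,0.29,0,0,0],
  [-0.002,0.004,0.31,0,0,0],
  [-0.002,0.004,0.31,0,0,0],
])

```text
time_s: 33.3
position: [0.5052, -0.3311, 0.1621]
tcp_rot: [[-0.995, -0.103, -0.001], [-0.103, 0.995, 0.001], [0.001, 0.001, -1.0]]
force: [-0.4, 0.1, -0.5]
opening: 0.605
grasp_force: 0.0
```

Call:
send_rows([
  [0,0,0,0,0,0],
  [0,0,0,0,0,0],
  [0,0,0,0,0,0],
  [0,0,0,0,0,0],
  [0,0,0,0,0,0],
  [0,0,0,0,0,0],
  [0,0,0,0,0,0],
], grip=0)

```text
time_s: 34.0
position: [0.5056, -0.3314, 0.1631]
tcp_rot: [[-0.995, -0.103, 0.001], [-0.103, 0.995, -0.0], [-0.0, -0.001, -1.0]]
force: [0.1, 0.1, 1.8]
opening: 0.337
grasp_force: 30.0
```

```bash
python3 - <<'E'
from pr import *
go((505,-331.4,163,186))
p,d,P,r,b=probe('scene','p2')
u0,v0=172,150
cv2.imwrite('pics/pc2.png',cv2.resize(p[v0-50:v0+50,u0-50:u0+50,::-1],(400,400),interpolation=cv2.INTER_CUBIC))
E
```

```text
t 34.0 p [ 505.6 -331.4  163.1] yaw -174.09 tilt 0.04 j [ -43.8   32.7   88.4    0.    58.8 -139.7] F [0.1 0.1 1.8] open 0.337 gf 30.000358312390745
(505, -331.4, 163) [0.002, 0.0, 0.001, -0.0003, 0.0003, -0.001]
scene 122 20 x [507.1 511.4 514.9] y [-337.8 -329.5 -321.8] [array([ 511.2, -329.1]), array([ 5.5, 17.7]), np.float64(15.2)]
scene 140 32 x [505.7 511.8 515. ] y [-338.  -328.1 -320. ] [array([ 511.8, -329.3]), array([ 9.5, 17.8]), np.float64(13.4)]
scene 158 19 x [500.5 511.7 515.7] y [-337.6 -330.3 -321. ] [array([ 507.5, -329.1]), array([17.5, 17.3]), np.float64(19.9)]
scene 172 8 x [505.9 510.9 514.7] y [-346.9 -315.7 -313.1] [array([ 510.1, -329.9]), array([34.6,  5.5]), np.float64(82.5)]
scene 182 6 x [504.7 510.  516. ] y [-347.2 -345.6 -318.8] [array([ 510.1, -330.8]), array([11.7, 33.1]), np.float64(0.4)]
scene 190 12 x [497.3 506.8 516.3] y [-348.  -339.  -326.2] [array([ 506.4, -339. ]), array([11.1, 26.5]), np.float64(30.0)]
scene 196 10 x [504.4 508.2 514. ] y [-345.6 -339.5 -311. ] [array([ 508.8, -326.1]), array([39.2,  9.3]), np.float64(86.4)]
```

View pics/pc2.png

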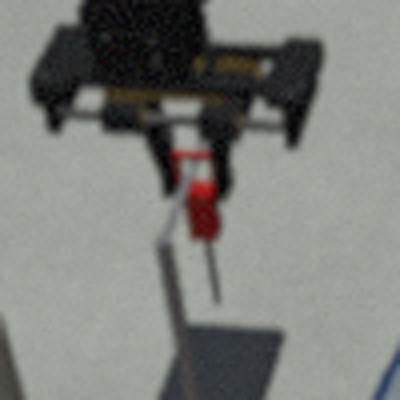

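The crop shows the fingers gripping the loop at (192,165), opening 29 mm. Now lift 16 mm and draw it off along the tool's +x, which is the stand's −x.

Call:
send_rows([
  [0,0,-0.015,0,0,0],
  [0,0,-0.03,0,0,0],
  [0,0,-0.045,0,0,0],
  [0,0,-0.06,0,0,0],
  [0,0,-0.064,0,0,0],
  [0,0,-0.064,0,0,0],
  [0,0,-0.064,0,0,0],
])

```text
time_s: 34.75
position: [0.5053, -0.3312, 0.1788]
tcp_rot: [[-0.995, -0.103, -0.0], [-0.103, 0.995, 0.0], [0.0, 0.0, -1.0]]
force: [1.1, 1.1, -1.1]
opening: 0.341
grasp_force: 30.0
```

Call:
send_rows([
  [0.015,0,0,0,0,0],
  [0.04,0,0,0,0,0],
  [0.07,0,0,0,0,0],
  [0.1,0,0,0,0,0],
  [0.13,0,0,0,0,0],
  [0.16,0,0,0,0,0],
  [0.19,0,0,0,0,0],
  [0.22,0,0,0,0,0],
  [0.25,0,0,0,0,0],
  [0.27,0,0,0,0,0],
  [0.28,0,0,0,0,0],
  [0.28,0,0,0,0,0],
])

```text
time_s: 35.95
position: [0.4355, -0.3385, 0.1789]
tcp_rot: [[-0.995, -0.103, 0.0], [-0.103, 0.995, -0.0], [-0.0, -0.0, -1.0]]
force: [-0.3, -0.6, -0.7]
opening: 0.336
grasp_force: 30.0
```

```bash
python3 - <<'E'
from pr import *
x,y=bath(60,-115); go((x,y,240,177.9))
p,d,P,r,b=probe('scene','p3',yr=(-.39,-.28),xr=(.40,.49))
p,d,P,r,b=probe('side','p3s',yr=(-.39,-.28),xr=(.40,.49))
E
```

```text
t 35.95 p [ 435.5 -338.5  178.9] yaw -174.11 tilt 0.0 j [ -49.5   27.9   95.3    0.    56.8 -145.4] F [-0.3 -0.6 -0.7] open 0.336 gf 29.999945699237287
(np.float64(601.2456771254654), np.float64(-145.42138780693884), 240) [-0.739, 0.7, -0.245, -0.0, 0.0, 0.0888]
scene 140 19 x [439.8 442.1 446.1] y [-345.1 -336.6 -328.9] [array([ 442.7, -336.6]), array([17.8,  6.5]), np.float64(86.5)]
scene 158 14 x [436.7 442.3 445.1] y [-345.8 -336.  -328. ] [array([ 442.4, -336.9]), array([ 8.7, 18. ]), np.float64(22.1)]
scene 172 25 x [425.8 440.8 448. ] y [-346.  -335.5 -327.6] [array([ 436.4, -337. ]), array([23.2, 18.1]), np.float64(6.9)]
scene 182 24 x [432.1 438.7 446.9] y [-352.4 -340.4 -325.6] [array([ 439.6, -336. ]), array([31.3, 17. ]), np.float64(65.9)]
```

Free of the hook. Now lift and carry it to the well.

Call:
send_rows([
  [0,0,-0.1,0,0,0],
  [0,0,-0.2,0,0,0],
  [-0.05,0.05,-0.3,0,0,0],
  [-0.15,0.15,-0.32,0,0,0.02],
  [-0.25,0.25,-0.32,0,0,0.04],
  [-0.36,0.35,-0.32,0,0,0.06],
  [-0.48,0.46,-0.32,0,0,0.088],
  [-0.58,0.56,-0.32,0,0,0.088],
  [-0.66,0.64,-0.32,0,0,0.088],
  [-0.72,0.69,-0.32,0,0,0.088],
  [-0.739,0.7,-0.32,0,0,0.088],
  [-0.739,0.7,-0.32,0,0,0.088],
])

```text
time_s: 37.25
position: [0.6019, -0.1449, 0.2586]
tcp_rot: [[-0.999, 0.033, -0.0], [0.033, 0.999, -0.0], [0.0, -0.0, -1.0]]
force: [-0.2, 0.6, -0.5]
opening: 0.34
grasp_force: 30.0
```

```bash
cat > fit.py <<'E'
from h import *
def stem():
  for n in('scene','side'):
    p,d=cap(n,'f_'+n); P=cloud(d,viewer.camera_info(n)); hsv=cv2.cvtColor(p,cv2.COLOR_RGB2HSV); H,S,V=[hsv[...,i].astype(int) for i in(0,1,2)]
    x,y,z=np.moveaxis(P*1000,2,0)
    s=readout.read_state()['position']; X,Y,Z=np.array(s)*1000
    near=(d>0)&(abs(x-X)<22)&(abs(y-Y)<22)
    red=((H<6)|(H>172))&(S>110)
    for lo,hi in((Z-106,Z-75),(Z-75,Z-44),(Z-41,Z-18),(Z-18,Z+4)):
        k=near&(z>lo)&(z<hi)&((red) if hi>Z-40 else (z>98))
        if k.sum()>3: print(n,round(lo),k.sum(),np.median(P[k]*1000,0).round(1),'x',np.percentile(x[k],[5,95]).round(1),'y',np.percentile(y[k],[5,95]).round(1))
    k=(d>0)&(abs(z-90)<3)&(abs(x-602)<40)&(abs(y+145)<40); k&=(S<80)
    if k.sum()>20: print(n,'well',k.sum(),rect(P,k))
E
python3 - <<'E'
from fit import *
stem(); x,y=bath(60,-115); go((x,y,205,177.9))
u=216;v=120
a=cv2.imread('pics/f_scene.png')[110:230,180:300]; b=cv2.imread('pics/f_side.png')[110:230,230:350]
cv2.imwrite('pics/fc.png',cv2.resize(np.hstack([a,b]),(800,400),interpolation=cv2.INTER_CUBIC))
E
```

```text
scene 153 18 [ 603.  -145.3  166.7] x [600.9 605.6] y [-148.2 -143. ]
scene 184 21 [ 602.8 -145.1  200.7] x [600.4 604.9] y [-147.8 -142.5]
scene 218 38 [ 609.  -144.2  231.2] x [605.8 611.7] y [-153.  -134.9]
scene 241 71 [ 608.5 -143.5  255. ] x [596.2 612.3] y [-153.2 -134.7]
scene well 173 [array([ 600. , -145.8]), array([46.2, 48.5]), np.float64(88.1)]
side 153 18 [ 601.  -144.1  169.3] x [596.9 603.8] y [-147.  -142.3]
side 184 20 [ 600.  -144.3  196.7] x [598.1 604.2] y [-147.4 -142.3]
side 218 55 [ 594.6 -137.2  229.8] x [591.8 605.3] y [-154.  -133.2]
side 241 56 [ 595.5 -138.6  257.6] x [591.6 608. ] y [-157.4 -131. ]
side well 132 [array([ 600.3, -145. ]), array([49. , 46.7]), np.float64(83.7)]
t 37.35 p [ 601.  -146.   258.6] yaw 177.97 tilt 0.06 j [ -24.    27.6   80.7   -0.    71.8 -111.9] F [-0.4  0.6 -1. ] open 0.34 gf 29.999790005385876
(np.float64(601.2456771254654), np.float64(-145.42138780693884), 205) [-0.001, 0.003, 0.214, -0.0002, -0.0006, 0.0008]
```

View pics/fc.png

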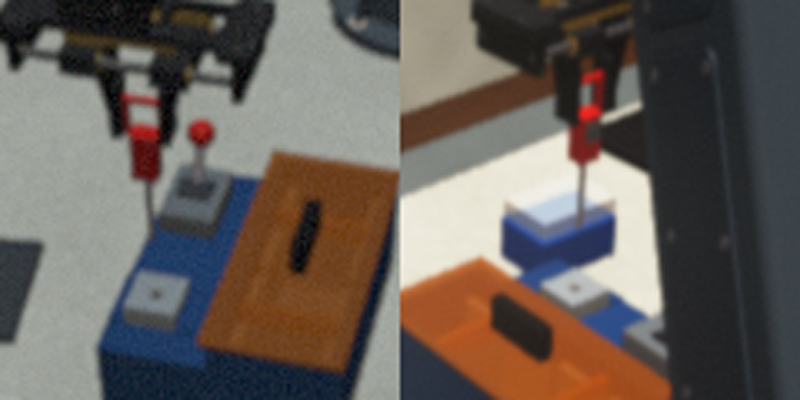

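The crops show the thermometer hanging upright in the grip, with the hole at (157,293) in the scene half and (574,288) in the side half. I'll compute the hole and stem positions by triangulation.

```bash
cat >> fit.py <<'E'
def ray(n,u,v):
    ci=viewer.camera_info(n); Rm=np.array(ci['R']); c=-Rm.T@np.array(ci['t']); r=Rm.T@np.array([(u-ci['cx'])/ci['fx'],(v-ci['cy'])/ci['fy'],1]); return c,r/np.linalg.norm(r)
def tri(a,b):
    A=np.zeros((3,3));B=np.zeros(3)
    for c,r in(ray('scene',*a),ray('side',*b)): M=np.eye(3)-np.outer(r,r);A+=M;B+=M@c
    return np.linalg.solve(A,B)*1000
def onz(n,u,v,z):
    c,r=ray(n,u,v); return (c+r*(z-c[2])/r[2])*1000
E
python3 - <<'E'
from fit import *
# hole: darkest subpixel centroid inside block top
for n,f,u,v in(('scene','f_scene',227,198),('side','f_side',282,196)):
    g=cv2.cvtColor(cv2.imread(f'pics/{f}.png'),cv2.COLOR_BGR2GRAY).astype(float); w=g[v-3:v+4,u-3:u+4]; k=np.clip(np.median(w)-w-8,0,None)
    yy,xx=np.mgrid[v-3:v+4,u-3:u+4]; U,V=(xx*k).sum()/k.sum(),(yy*k).sum()/k.sum(); print(n,round(U,2),round(V,2),onz(n,U,V,.09).round(1))
    if n=='scene':a=(U,V)
    else:b=(U,V)
    # stem columns per row, nearby rows
    d=np.load(f'pics/{f}.npy')
    P=cloud(d,viewer.camera_info(n))*1000
    m=(abs(P[...,0]-601)<12)&(abs(P[...,1]+145)<12)&(P[...,2]>152)&(P[...,2]<212)
    vs,us=np.nonzero(m); rows=np.unique(vs)
    # plane through camera centre: depth-based rays at stem z
    for r in rows[[1,len(rows)//2,-2]]:
        c=us[vs==r].mean(); print('  row',r,'col',c.round(2),'z',np.median(P[r,us[vs==r],2]).round(0),onz(n,c,r,np.median(P[r,us[vs==r],2])/1000).round(1))
print('hole',tri(a,b).round(1))
E
```

```text
scene 226.42 197.95 [ 600.2 -146.    90. ]
  row 166 col 224.0 z 209.0 [ 602.9 -145.1  208.5]
  row 174 col 224.5 z 181.0 [ 602.6 -145.5  180.6]
  row 181 col 225.0 z 154.0 [ 600.8 -146.2  153.9]
side 282.08 196.21 [ 597.5 -141.6   90. ]
  row 160 col 284.5 z 211.0 [ 598.1 -142.4  210.6]
  row 169 col 283.5 z 179.0 [ 602.1 -144.9  179. ]
  row 177 col 284.0 z 153.0 [ 599.6 -146.5  153.1]
hole [ 599.6 -145.2   88.3]
```

Call:
send_rows([
  [0.002,-0.001,0.06,0,0,0],
  [0.002,-0.001,0.12,0,0,0],
  [0.002,-0.001,0.17,0,0,0],
  [0.002,-0.001,0.2,0,0,0],
  [0.002,-0.001,0.22,0,0,0],
  [0.002,-0.001,0.22,0,0,0],
  [0.002,-0.001,0.22,0,0,0],
  [0.002,-0.001,0.22,0,0,0],
])

```text
time_s: 38.15
position: [0.6015, -0.1457, 0.2045]
tcp_rot: [[-0.999, 0.035, 0.001], [0.035, 0.999, -0.001], [-0.001, -0.001, -1.0]]
force: [-0.7, 0.2, -1.1]
opening: 0.338
grasp_force: 30.0
```

```bash
python3 - <<'E'
from fit import *
go((601,-145.4,131,177.9)); stem()
a=cv2.imread('pics/f_scene.png')[160:215,200:255]; b=cv2.imread('pics/f_side.png')[160:215,255:310]
cv2.imwrite('pics/fc2.png',cv2.resize(np.hstack([a,b]),(800,400),interpolation=cv2.INTER_CUBIC))
E
```

```text
t 38.15 p [ 601.5 -145.7  204.5] yaw 177.99 tilt 0.09 j [ -24.    30.9   84.1    0.    64.9 -111.9] F [-0.7  0.2 -1.1] open 0.338 gf 29.99982012435794
(601, -145.4, 131) [0.003, 0.001, 0.294, -0.0003, 0.0009, 0.0011]
scene 98 16 [ 602.9 -145.6  115.3] x [600.6 605.9] y [-149.2 -144.2]
scene 129 18 [ 602.  -146.   145.1] x [599.9 606.9] y [-149.  -143.6]
scene 163 36 [ 608.4 -142.3  178.3] x [602.1 611.5] y [-153.6 -135.2]
scene 186 70 [ 607.5 -144.3  200.6] x [594.8 611.8] y [-153.5 -136. ]
scene well 165 [array([ 601.4, -145.6]), array([44.7, 50.9]), np.float64(87.9)]
side 98 16 [ 601.3 -144.7  114. ] x [598.3 603.7] y [-148.3 -141.9]
side 129 19 [ 599.9 -143.9  143.6] x [598.5 604.8] y [-146.5 -141.3]
side 163 50 [ 593.9 -137.   175.3] x [592.1 606.4] y [-150.5 -133.1]
side 186 47 [ 596.5 -138.4  203.6] x [592.  604.8] y [-160.1 -132.6]
side well 132 [array([ 600.5, -144.6]), array([47.7, 48.4]), np.float64(84.8)]
```

View pics/fc2.png

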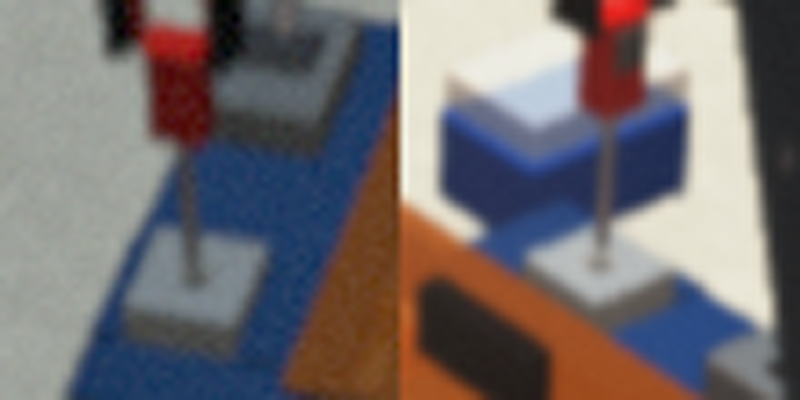

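The crops show the stem tip at (195,280) and (600,262), right at the hole's mouth (192,276) and (597,263). I'll lower it slowly.

Call:
send_rows([
  [0.002,0,0.012,0,0,0],
  [0.002,0,0.024,0,0,0],
  [0.002,0,0.036,0,0,0],
  [0.002,0,0.048,0,0,0],
  [0.002,0,0.06,0,0,0],
  [0.002,0,0.06,0,0,0],
])

```text
time_s: 38.85
position: [0.6002, -0.1454, 0.1881]
tcp_rot: [[-0.999, 0.035, -0.001], [0.035, 0.999, 0.001], [0.001, 0.001, -1.0]]
force: [-0.4, -0.0, 0.1]
opening: 0.338
grasp_force: 30.0
```

Call:
send_rows([
  [0,0,0.012,0,0,0],
  [0,0,0.024,0,0,0],
  [0,0,0.036,0,0,0],
  [0,0,0.048,0,0,0],
  [0,0,0.06,0,0,0],
  [0,0,0.06,0,0,0],
])

```text
time_s: 39.45
position: [0.6002, -0.1454, 0.1732]
tcp_rot: [[-0.999, 0.035, -0.001], [0.035, 0.999, 0.0], [0.001, 0.0, -1.0]]
force: [-0.3, -0.8, -0.5]
opening: 0.336
grasp_force: 30.0
```

No force with the tip well below the mouth, so it's in. Continuing.

Call:
send_rows([
  [0,0,0.02,0,0,0],
  [0,0,0.04,0,0,0],
  [0,0,0.06,0,0,0],
  [0,0,0.08,0,0,0],
  [0,0,0.1,0,0,0],
  [0,0,0.12,0,0,0],
  [0,0,0.14,0,0,0],
  [0,0,0.152,0,0,0],
  [0,0,0.152,0,0,0],
])

```text
time_s: 40.35
position: [0.6002, -0.1454, 0.1352]
tcp_rot: [[-0.999, 0.035, -0.001], [0.035, 0.999, 0.0], [0.001, 0.0, -1.0]]
force: [-0.6, -0.6, 0.3]
opening: 0.334
grasp_force: 30.0
```

Call:
send_rows([
  [0,0,0.004,0,0,0],
  [0,0,0.008,0,0,0],
  [0,0,0.012,0,0,0],
  [0,0,0.012,0,0,0],
])

```text
time_s: 40.75
position: [0.6005, -0.1456, 0.1328]
tcp_rot: [[-0.999, 0.035, -0.0], [0.035, 0.999, 0.0], [0.0, 0.0, -1.0]]
force: [-0.3, 1.2, -1.2]
opening: 0.338
grasp_force: 30.0
```

Call:
send_rows([
  [0,0,0.004,0,0,0],
  [0,0,0.008,0,0,0],
  [0,0,0.008,0,0,0],
])

```text
time_s: 41.05
position: [0.6007, -0.1456, 0.1313]
tcp_rot: [[-0.999, 0.035, 0.001], [0.035, 0.999, -0.0], [-0.001, -0.0, -1.0]]
force: [0.5, 0.5, 2.3]
opening: 0.339
grasp_force: 30.0
```

Call:
send_rows([
  [0,0,0.004,0,0,0],
  [0,0,0.006,0,0,0],
  [0,0,0.006,0,0,0],
])

```text
time_s: 41.35
position: [0.601, -0.1457, 0.1312]
tcp_rot: [[-0.999, 0.035, 0.002], [0.035, 0.999, -0.001], [-0.002, -0.001, -1.0]]
force: [-2.1, 1.0, 8.9]
opening: 0.339
grasp_force: 30.0
```

The shoulder rests at the expected height. Release and rise, then read where the switch is.

Call:
send_rows([
  [0,0,-0.004,0,0,0],
  [0,0,-0.004,0,0,0],
])

```text
time_s: 41.55
position: [0.6009, -0.1457, 0.1313]
tcp_rot: [[-0.999, 0.035, 0.001], [0.035, 0.999, -0.0], [-0.001, -0.0, -1.0]]
force: [-1.3, 0.3, 6.2]
opening: 0.339
grasp_force: 30.0
```

Call:
send_rows([
  [0,0,0,0,0,0],
  [0,0,0,0,0,0],
  [0,0,0,0,0,0],
  [0,0,0,0,0,0],
  [0,0,-0.04,0,0,0],
  [0,0,-0.1,0,0,0],
  [0,0,-0.2,0,0,0],
  [0,0,-0.35,0,0,0],
  [0,0,-0.5,0,0,0],
  [0,0,-0.65,0,0,0],
  [0,0,-0.7,0,0,0],
  [0,0,-0.7,0,0,0],
], grip=0.55)

```text
time_s: 42.75
position: [0.6017, -0.146, 0.3082]
tcp_rot: [[-0.999, 0.035, 0.005], [0.035, 0.999, -0.002], [-0.005, -0.002, -1.0]]
force: [0.1, 0.6, 0.7]
opening: 0.548
grasp_force: 0.0
```

```bash
python3 - <<'E'
from fit import *
for n in('scene','side'):
    p,d=cap(n,'g_'+n); P=cloud(d,viewer.camera_info(n)); hsv=cv2.cvtColor(p,cv2.COLOR_RGB2HSV); H,S,V=[hsv[...,i].astype(int) for i in(0,1,2)]
    x,y,z=np.moveaxis(P*1000,2,0); m=(d>0)&((H<6)|(H>172))&(S>110)&(x>400)&(x<660)&(y>-200)&(y<-100)&(z>80)
    c,l,st,_=cv2.connectedComponentsWithStats(m.astype(np.uint8))
    for i in range(1,c):
        if st[i,4]>8:k=l==i;print(n,st[i].tolist(),np.median(P[k]*1000,0).round(1),'x',np.percentile(x[k],[3,97]).round(),'y',np.percentile(y[k],[3,97]).round(),'z',np.percentile(z[k],[3,97]).round())
print([bath(-86,-115),bath(-34,-115)])
go((430,-138,260,177.9),(500,-141,260,177.9),(410,-138,150,177.9))
E
```

```text
scene [237, 146, 7, 8, 40] [ 466.2 -138.5  160.4] x [457. 473.] y [-147. -130.] z [152. 166.]
scene [221, 177, 10, 4, 22] [ 599.  -144.7  164.6] x [517. 604.] y [-162. -131.] z [ 93. 166.]
scene [221, 183, 10, 16, 111] [ 607.1 -144.9  128.5] x [593. 613.] y [-157. -135.] z [ 98. 142.]
side [279, 173, 10, 24, 143] [ 597.2 -138.7  129.1] x [591. 607.] y [-158. -131.] z [ 96. 165.]
[array([ 455.34373163, -140.07140634]), array([ 507.30880811, -141.97687919])]
t 42.85 p [ 599.7 -145.2  304.1] yaw 177.99 tilt 0.13 j [ -24.    25.2   77.4    0.    77.5 -112. ] F [ 0.3  0.5 -0.6] open 0.55 gf 0.0
(430, -138, 260) [0.679, 0.005, 0.178, 0.0006, -0.0014, 0.001]
(500, -141, 260) [0.399, 0.003, 0.177, 0.0006, -0.0014, 0.001]
(410, -138, 150) [0.758, 0.002, 0.618, 0.0006, -0.0014, 0.001]
```

The thermometer is seated, with its loop top at 165 mm (90 + 75). The switch ball is near (456,-140,150). I'll close the fingers, go behind it on the robot side, then push it away.

Call:
send_rows([
  [0.1,0,0,0,0,0],
  [0.25,0,0,0,0,0],
  [0.4,0,0,0,0,0],
  [0.55,0,0,0,0,0],
  [0.7,0,0,0,0,0],
  [0.76,0,0,0,0,0],
  [0.76,0,0,0,0,0],
  [0.76,0,0,0,0,0],
  [0.76,0,0,0,0,0],
], grip=0)

```text
time_s: 43.75
position: [0.4122, -0.1395, 0.3051]
tcp_rot: [[-0.999, 0.035, 0.001], [0.035, 0.999, -0.0], [-0.001, -0.0, -1.0]]
force: [0.3, -0.4, -0.4]
opening: 0.004
grasp_force: 0.0
```

Call:
send_rows([
  [0,0,0.15,0,0,0],
  [0,0,0.3,0,0,0],
  [0,0,0.45,0,0,0],
  [0,0,0.55,0,0,0],
  [0,0,0.62,0,0,0],
  [0,0,0.65,0,0,0],
  [0,0,0.65,0,0,0],
  [0,0,0.65,0,0,0],
])

```text
time_s: 44.55
position: [0.4117, -0.1393, 0.1431]
tcp_rot: [[-0.999, 0.035, 0.001], [0.035, 0.999, -0.001], [-0.001, -0.001, -1.0]]
force: [-0.2, 1.2, 0.6]
opening: 0.004
grasp_force: 0.0
```

```bash
python3 -c "
from h import *
go((485,-141.2,141,177.9),(490,-141.2,141,177.9))"
```

```text
t 44.55 p [ 411.7 -139.3  143.1] yaw 178.01 tilt 0.07 j [ -33.5   23.7  113.3    0.    43.  -121.5] F [-0.2  1.2  0.6] open 0.004 gf 0.0
(485, -141.2, 141) [-0.293, 0.003, 0.009, -0.0004, 0.0007, 0.0013]
(490, -141.2, 141) [-0.313, 0.003, 0.009, -0.0004, 0.0007, 0.0013]
```

Call:
send_rows([
  [-0.04,0.002,0.005,0,0,0],
  [-0.08,0.002,0.005,0,0,0],
  [-0.11,0.002,0.005,0,0,0],
  [-0.14,0.002,0.005,0,0,0],
  [-0.17,0.002,0.005,0,0,0],
  [-0.2,0.002,0.005,0,0,0],
  [-0.23,0.002,0.005,0,0,0],
  [-0.25,0.002,0.005,0,0,0],
  [-0.27,0.002,0.005,0,0,0],
  [-0.28,0.002,0.005,0,0,0],
  [-0.28,0.002,0.005,0,0,0],
])

```text
time_s: 45.65
position: [0.481, -0.1409, 0.1414]
tcp_rot: [[-0.999, 0.035, 0.0], [0.035, 0.999, -0.0], [-0.0, -0.0, -1.0]]
force: [0.2, 1.8, -0.7]
opening: 0.006
grasp_force: 0.2
```

Call:
send_rows([
  [-0.005,0,0,0,0,0],
  [-0.01,0,0,0,0,0],
  [-0.015,0,0,0,0,0],
  [-0.015,0,0,0,0,0],
])

```text
time_s: 46.05
position: [0.4841, -0.1409, 0.1414]
tcp_rot: [[-0.999, 0.035, -0.001], [0.035, 0.999, 0.0], [0.001, 0.0, -1.0]]
force: [-1.6, -0.5, -0.4]
opening: 0.008
grasp_force: 0.9
```

Call:
send_rows([
  [-0.006,0,0,0,0,0],
  [-0.012,0,0,0,0,0],
  [-0.012,0,0,0,0,0],
])

```text
time_s: 46.35
position: [0.4845, -0.1407, 0.1413]
tcp_rot: [[-0.999, 0.034, -0.007], [0.034, 0.999, 0.001], [0.007, 0.001, -1.0]]
force: [-7.9, -1.2, 2.7]
opening: 0.005
grasp_force: 3.8
```

Call:
send_rows([
  [-0.005,0,0,0,0,0],
  [-0.01,0,0,0,0,0],
  [-0.01,0,0,0,0,0],
])

```text
time_s: 46.65
position: [0.4846, -0.1406, 0.1412]
tcp_rot: [[-0.999, 0.033, -0.012], [0.033, 0.999, 0.001], [0.012, 0.001, -1.0]]
force: [-12.5, -3.0, 6.3]
opening: 0.003
grasp_force: 6.2
```

Hard stop reached with the lever fully over. Back off, rise and verify.

Call:
send_rows([
  [0.03,0,0,0,0,0],
  [0.1,0,0,0,0,0],
  [0.2,0,0,0,0,0],
  [0.25,0,-0.1,0,0,0],
  [0.25,0,-0.3,0,0,0],
  [0.25,0,-0.5,0,0,0],
  [0.25,0,-0.7,0,0,0],
  [0.25,0,-0.7,0,0,0],
  [0.25,0,-0.7,0,0,0],
])

```text
time_s: 47.55
position: [0.4287, -0.1395, 0.3182]
tcp_rot: [[-0.999, 0.035, 0.006], [0.035, 0.999, -0.003], [-0.006, -0.003, -1.0]]
force: [-0.2, -0.3, -1.6]
opening: 0.004
grasp_force: 0.0
```

```bash
python3 - <<'E'
from lid2 import *
hl(.1,.12)
for n in('scene','side'):
    p,d=cap(n,'z_'+n); P=cloud(d,viewer.camera_info(n)); hsv=cv2.cvtColor(p,cv2.COLOR_RGB2HSV); H,S,V=[hsv[...,i].astype(int) for i in(0,1,2)]
    x,y,z=np.moveaxis(P*1000,2,0); m=(d>0)&((H<6)|(H>172))&(S>110)&(x>400)&(x<660)&(y>-200)&(y<-100)&(z>80)
    c,l,st,_=cv2.connectedComponentsWithStats(m.astype(np.uint8))
    for i in range(1,c):
        if st[i,4]>8:k=l==i;print(n,np.median(P[k]*1000,0).round(1),'x',np.percentile(x[k],[3,97]).round(),'z',np.percentile(z[k],[3,97]).round())
go()
a=cv2.imread('pics/z_scene.png')[120:300,80:380]; cv2.imwrite('pics/zc.png',cv2.resize(a,(800,480),interpolation=cv2.INTER_CUBIC))
E
```

```text
scene 2417 [array([546.4, -58.3]), array([176.5, 250.3]), np.float64(87.8)] 0.11117673820072528 [ 0.00048747 -0.00104829  0.11092293]
side 2248 [array([543.4, -52.1]), array([168.6, 247.4]), np.float64(87.8)] 0.11107340521751766 [ 0.00083129 -0.00535754  0.11041283]
scene [ 514.1 -140.5  155.8] x [504. 520.] z [146. 163.]
scene [ 599.1 -144.7  164.8] x [512. 603.] z [ 88. 168.]
scene [ 606.1 -144.6  126.9] x [592. 611.] z [100. 140.]
side [ 597.5 -137.5  130.4] x [590. 606.] z [ 95. 165.]
side [ 502.3 -135.7  154. ] x [495. 511.] z [144. 162.]
t 47.75 p [ 426.7 -138.5  314.9] yaw 177.99 tilt 0.2 j [ -32.3    9.9   98.7    0.    71.6 -120.3] F [ 0.6  0.9 -0.5] open 0.008 gf 0.0
```

View pics/zc.png

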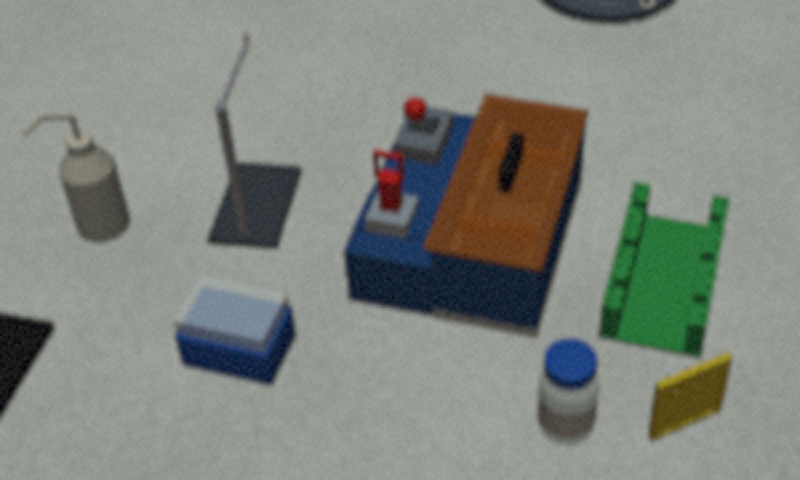

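The final view shows the lid squarely on the bath (505,180), the thermometer home in its well (390,185) and the lever over to the far side at (415,108). The bystanders are where they were, and the robot is clear. Handing in.

```bash
python3 -c "
from rig import ticket
print(ticket.hand_in())"
```

```text
the job is handed in; nothing more can be done
None
```

The job is done and handed in: both gel cassettes in the rack stand in their own grooves on the bath floor, the lid lies squarely on the basin, the thermometer is fully home in its well, and the red lever is thrown fully over; the hand-in gave no verdict.

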